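# Hang the watch carrier on the inspection stand

## Robot

A 6-joint arm with a two-finger parallel gripper is mounted at the origin on the work surface. World frame = base frame: x ahead of the robot, y to its left, z up, the work surface at z = 0. Lengths are in m, angles in degrees, forces in N, time in s.
With the tool pointing down it reaches from about 0.4 to 0.825 m from the base axis. Payload 7 kg.
Tool frame: the origin (TCP) lies midway between the tips of the shut fingers; the grasp point (between the pads) lies r.grasp_offset behind it (r.grasp_offset is the distance from the TCP to the grasp point, in m); x points along the fingers, z is the direction in which the jaws open and shut, and the axes are right-handed (so a half turn about x gives the same grasp; the last joint's range is limited). The gripper opens to 88 mm and grips with 3 to 60 N. Pads are 19 mm wide; open, the fingers measure 130 mm over their backs; the gripper's body (78 mm by 193 mm) begins 47 mm behind the grasp point.
Start: joints at [-50.988, 20.546, 0.682, 0, -70.136, -16.507], TCP at [0.258, -0.624, 0.227] pointing down, gripper open.
Joint ranges: [-176.03, 176.03], [-82.01, 121.73], [-58.28, 71.71], [-173.87, 95.51], [-174.79, -0.11], [-173.66, 173.66]. Speed limits (degrees/s): [136.94, 136.94, 172.46, 180, 180, 180].

## Interface

Orientations are given as [roll, pitch, yaw] about the fixed x, y, z axes, in that order (R = Rz(yaw) Ry(pitch) Rx(roll)).
In Python, from plant import readout, vision, close_job, r gives the robot as it stands.
- The arm moves only by the shell command python3 -m handwheel 'ROWS' [OPENING] [FORCE]. ROWS is JSON, a list that holds one entry, the list of rows, each a list of 4 numbers: the shift along the world's x, y, z in units of 40 mm (1.0 is 40 mm), then the turn about the world's z in units of 5 degrees (1.0 is 5 degrees). In form: [[[tx, ty, tz, roll], ...]]. A call has 1 to 8 rows; each row shifts and turns the pose as measured when the row begins; what a row does not reach is not made up. A row lasts 1/10 s, in which the tool goes at most 50 mm and 8.59 degrees, less where a joint would pass 70% of its speed; a pose out of reach is approached as far as the arm can. A call is refused whole if a number of a shift passes 1 or a number of a turn 1, either way. A call with a gripper value outside its range is refused whole. OPENING is the finger opening in mm, from 0 to 87.6, set as the call begins (- or left out, the last holds). The fingers move at their own pace and stop on an object; FORCE is the grip in N (left out, the last holds). Time passes only in rows, so rows that do not move let the fingers close. It gives the time, the measured TCP pose, the force and the opening at its end, in the units of the state.
- readout.get_state(): the state, without advancing time (a new reading comes with each control period).
- vision.capture(name): name is "scene" or "side" or "wrist"; returns the picture (480x640x3 uint8, blue, green, red); there is no depth.
- vision.get_calibration(name): a dict with "intrinsics" (3x3 intrinsics, pixels), "pose" (4x4, takes a point from camera to world coordinates). Camera axes: x right, y up, looking along -z (the intrinsics and any distortion apply to the point x, -y, -z); pixel columns grow to the right and rows downward; lengths in m; the calibration is good to about 2 mm. A picture is of the moment at which its call begins: read the wrist's pose just before it. get_calibration takes no time and is no camera call; for the wrist camera it gives the pose at the moment of the call.
- close_job(): hands the job in, once; it reports no verdict.
The state is a dict: "time_s": time; "joints": joint angles; "qd": joint speeds; "joint_torque": joint torques, N m; "tcp_pos": TCP position; "eef_rot": TCP orientation; "contact_force": force on the tool from outside, world axes, zero at the start; "moment": the same for the moment, N m; "gripper_width": finger opening in m.
Only numpy, scipy, OpenCV 4.12 (cv2) and the standard library are available. Lean on these libraries where they do the work, as an engineer would, in place of code of your own. Each camera call takes 0.05 s, during which the arm holds its last target.

## Task

Lift the lid off the wooden watch case by its knob and lay it flat in the middle of the leather pad; take the carrier plate with the two watches out by its handle and hang it on the sloping stand, both holes over both pegs and flat against the face. Then put the lid back on the case, properly closed. Set things down rather than dropping them, and leave the phone block, the loose watch and the loupe where they are.

Things in the scene. Friction and masses are not known exactly. Their poses are not given: they have to be found in the camera images.
- box: Bottom of the wooden watch case, fixed: a tray 130 (x) x 200 (y) mm, walls 22 mm high, with a 4 mm thick paler inner lip (110 x 180 mm outside, 102 x 172 inside) rising 8 mm more, to 30 mm. Inner floor 6 mm up. Origin: centre of the underside; z up. Turned up to 0.2 rad. At the start the carrier lies in it, under the lid.
- lid_knob (a point): Centre of the lid's round knob: head 32 mm across, 24 mm high, from 14 to 38 mm above the lid's top, on an 18 mm thick neck in the middle of the top. The point is 81 mm above the lid's lower rim: 103 mm above the box origin when closed, 84 mm above the mat origin when on the pad. Axes as the lid's.
- lid: The case's loose lid, about 0.35 kg: a deep upside-down wooden cover 130 (x) x 200 (y) x 55 mm high, walls and top 6 mm, open below (inside 118 x 188 mm), so it goes over the box's lip with 4 mm play all round and stands on the box walls. Origin: centre of the lower rim, z up; axes as the box's when closed.
- carrier_grip (a point): Middle of the carrier's handle: a bar 12 mm thick (x), 50 mm long (y), 24 mm high on two thin posts above the plate's centre. The point is 46 mm above the plate's underside, the bar's top 58 mm. Axes as the carrier's.
- carrier: Loose carrier, about 0.25 kg: aluminium plate 90 (x) x 165 (y) x 5 mm with two 14 mm through holes at x = +28, y = +66 and -66 mm, near its +x edge. Two watch heads 34 mm across are fixed on it, up to 13 mm high. Origin: centre of the underside, z up. It starts on the box's inner floor, turned with the box to 0.03 rad.
- carrier_hole_left (a point): Centre of the carrier's +y hole, at the plate's underside.
- carrier_hole_right (a point): Centre of the carrier's -y hole, at the plate's underside.
- stand_face: Sloping face of the grey inspection stand, fixed: 112 (x, up the slope) x 190 (y) mm, leaning 35 degrees from level, lower edge towards the robot. Origin: centre of its surface, 58 mm above the bench; z square out of it, up and towards the robot. Two 9 mm steel pegs, 22 mm long, round-ended, stand along z at x = +28, y = +66 and -66 mm. The hung carrier's axes match these.
- peg_left (a point): Root of the +y peg, at the surface of the face.
- peg_right (a point): Root of the -y peg, at the surface of the face.
- mat: Dark brown leather pad, fixed flat on the bench, 145 (x) x 210 (y) x 3 mm. Origin: centre of the underside, z up.
- phone_block: Bystander: dark wooden clamp block 75 x 60 x 55 mm with a black phone standing in it, 195 mm high in all. Origin: underside of the block.
- watch: Bystander: brass wrist watch laid out flat, 38 mm head, 110 mm long, 12 mm high. Origin: underside.
- loupe: Bystander: black eye loupe, 42 mm across, 32 mm high. Origin: underside.
There are look-alikes about, which are no part of the job. Leave any blue, purple or yellow look-alike of the lid alone.

How it is judged (in metres and radians):
On the way, in this order (a step that is already met when the one before it is completed fails the run):
1. the lid lies flat on the leather pad, let go (x of lid_knob in the frame of mat between -0.045 and 0.045 m and y of lid_knob in the frame of mat between -0.045 and 0.045 m and z of lid_knob in the frame of mat between 0.08 and 0.088 m and angle between lid_knob's own z axis and vertical below 0.06 rad and contact force between lid and the fingers below 0.05 N and linear speed of lid below 0.03 m/s), for 0.2 s.
2. the carrier hangs on both pegs, flat against the face, let go, with the lid still on the pad (all of step 1 and distance between carrier_hole_left and peg_left below 0.007 m and distance between carrier_hole_right and peg_right below 0.007 m and contact force between carrier and the fingers below 0.05 N and linear speed of carrier below 0.03 m/s), for 0.2 s.
At the end, for the whole second after the job is handed in: The carrier hangs on the stand, each hole's underside centre within 7 mm of the root of its peg (left on left), and the lid sits closed on the box (its knob within 9 mm sideways and 4 mm in height of the closed place, level within 0.05 rad); both let go and at rest (distance between carrier_hole_left and peg_left below 0.007 m and distance between carrier_hole_right and peg_right below 0.007 m and contact force between each of carrier, lid and the fingers below 0.05 N and linear speed of each of carrier, lid below 0.03 m/s and x of lid_knob in the frame of box between -0.009 and 0.009 m and y of lid_knob in the frame of box between -0.009 and 0.009 m and z of lid_knob in the frame of box between 0.099 and 0.107 m and angle between lid_knob's own z axis and vertical below 0.05 rad); the robot touches nothing.
It fails at once if a bystander was moved by more than 20 mm (distance of any of phone_block, watch, loupe from where it was at the start of the episode above 0.02 m).
It fails at once if the lid or the carrier was dropped (falls faster than 0.75 m/s, about 30 mm) ((contact force between lid and the fingers below 0.05 N and linear speed of lid above 0.75 m/s) or (contact force between carrier and the fingers below 0.05 N and linear speed of carrier above 0.75 m/s)).
It also fails if it takes over 72 s, if anything falls off the work surface, if the arm or the gripper's body presses on something with over 40 N, if the wrist force passes 120 N, or if a joint passes its speed limit or range.

## Working session

There is one attempt and no reset: what is moved stays moved. The work goes in short steps, Python scripts to look and compute and a shell command to move; the robot and the scene stay as the last step left them, time stands still between calls to the robot, and variables do not carry over. Pictures are saved under pics/ and viewed, and the job is handed in when it is done.

```bash
ls; mkdir -p pics; python3 - <<'E'
from plant import readout, vision, r
import cv2
s=readout.get_state()
print(s, r.grasp_offset)
for n in ["scene","side","wrist"]:
    im=vision.capture(n); cv2.imwrite(f"pics/{n}0.png",im)
    c=vision.get_calibration(n); print(n,c)
E
```

```text
pics
{'time_s': 0.0, 'joints': array([-5.09888672e+01,  2.05918529e+01,  6.32098051e-01, -1.88310441e-02,
       -7.01348459e+01, -1.65058519e+01]), 'qd': array([ 0.07832064, -0.05258703, -0.05828525,  0.01548803, -0.01980765,
       -0.00842287]), 'joint_torque': array([-5.29430527e-04, -5.82710767e+01,  2.93052489e+01,  6.99719936e+00,
        6.86201442e-03, -1.89696289e-04]), 'tcp_pos': array([ 0.25813362, -0.62315632,  0.22560929]), 'eef_rot': array([  5.90837389,  89.9037567 , 118.40724126]), 'contact_force': array([-0.5768175 ,  0.29286285,  0.40219512]), 'moment': array([-0.01590671, -0.00919589,  0.03363239]), 'gripper_width': 0.08774921723304113} 0.0188
scene {'intrinsics': array([[516.39136307,   0.        , 329.24396485],
       [  0.        , 516.39136307, 234.34736836],
       [  0.        ,   0.        ,   1.        ]]), 'pose': array([[ 0.68540168, -0.43326451,  0.58524047,  1.31902604],
       [ 0.72809476,  0.41895834, -0.5425421 , -0.69295882],
       [-0.01012714,  0.79796978,  0.60261237,  0.93586267],
       [ 0.        ,  0.        ,  0.        ,  1.        ]])
[... 160 characters left out ...]
  1.        ]]), 'pose': array([[-0.92300139,  0.24494246, -0.29676863, -0.00249566],
       [-0.38478821, -0.58242878,  0.71604102,  1.29536527],
       [ 0.00254226,  0.77509993,  0.63183355,  1.19053724],
       [ 0.        ,  0.        ,  0.        ,  1.        ]])}
wrist {'intrinsics': array([[362.74879287,   0.        , 321.63235494],
       [  0.        , 362.74879287, 236.49739397],
       [  0.        ,   0.        ,   1.        ]]), 'pose': array([[-0.38334415, -0.89288501, -0.23622789,  0.19595078],
       [ 0.92360353, -0.37005488, -0.10007947, -0.65008541],
       [ 0.00194217, -0.25654579,  0.96653013,  0.3836852 ],
       [ 0.        ,  0.        ,  0.        ,  1.        ]])}
```

View pics/scene0.png

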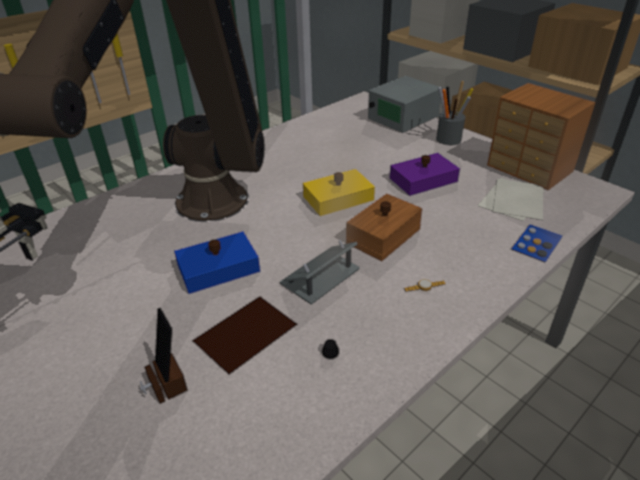

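View pics/side0.png

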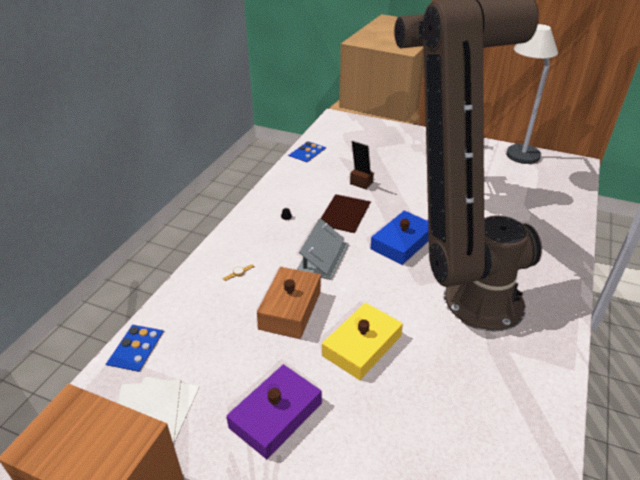

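View pics/wrist0.png

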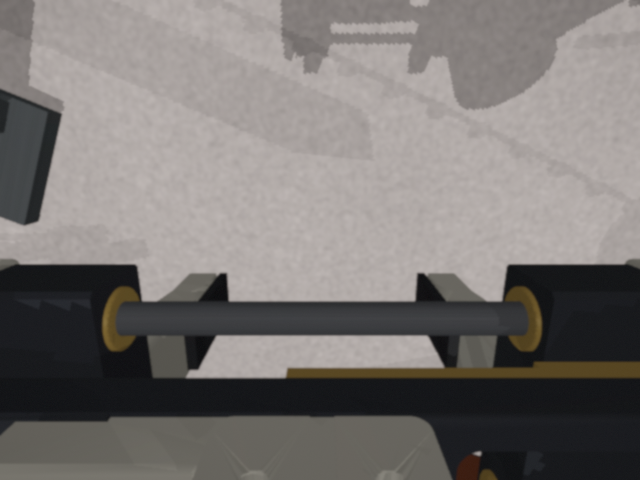

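The scene picture shows the wood-brown case at (385,222), the grey stand at (322,270), the leather pad at (245,333), the phone block at (165,370), the loupe at (331,348) and the watch at (425,286). Lid candidates by scene pixel are blue (215,262), yellow (338,190), purple (425,172) and wood (385,222). Only the wood one fits "wooden watch case". I'll enlarge it to confirm.

```bash
python3 - <<'E'
import cv2
a=cv2.imread("pics/scene0.png");b=cv2.imread("pics/side0.png")
def crop(im,x,y,w,h,k,n): cv2.imwrite(n,cv2.resize(im[y:y+h,x:x+w],None,fx=k,fy=k,interpolation=cv2.INTER_CUBIC))
crop(a,270,180,160,120,5,"pics/c_scene1.png")
crop(a,180,280,160,120,5,"pics/c_scene2.png")
crop(b,250,220,120,120,5,"pics/c_side1.png")
crop(b,290,180,120,100,6,"pics/c_side2.png")
E
```

```text
(no output)
```

View pics/c_scene1.png

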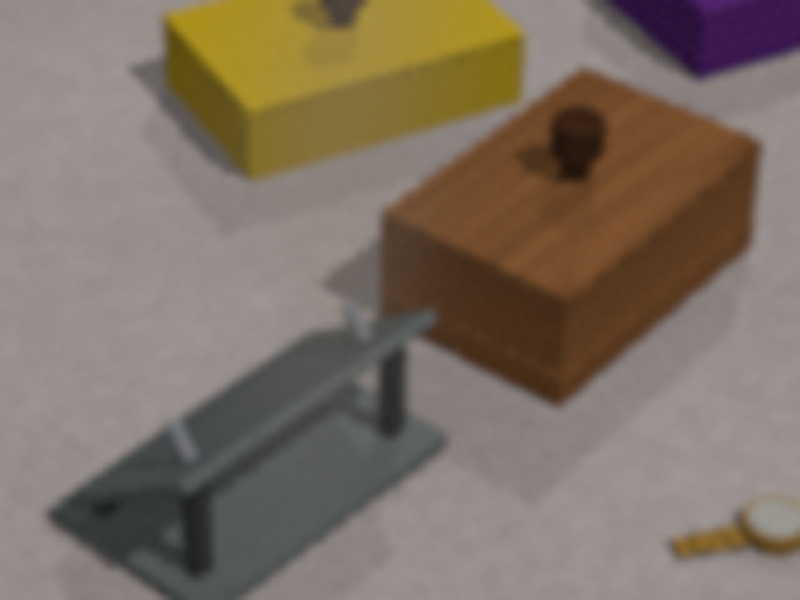

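View pics/c_scene2.png

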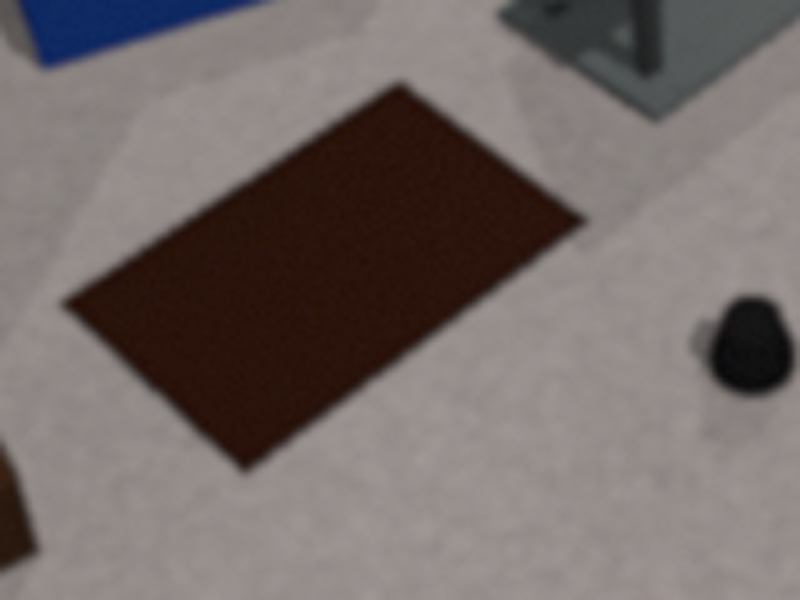

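View pics/c_side1.png

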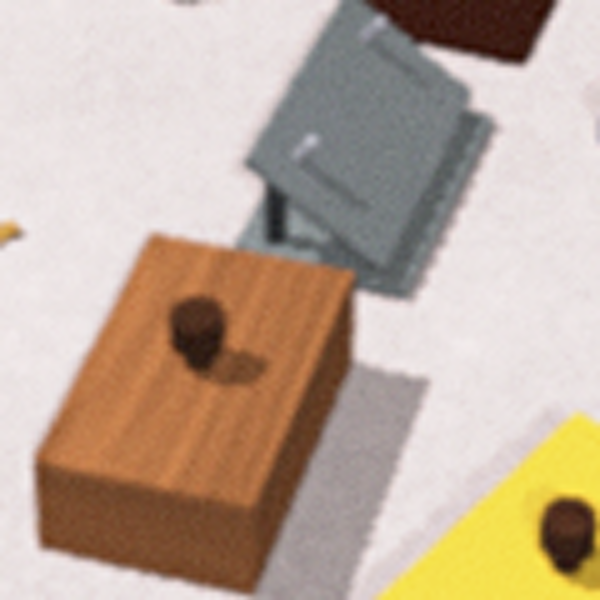

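View pics/c_side2.png

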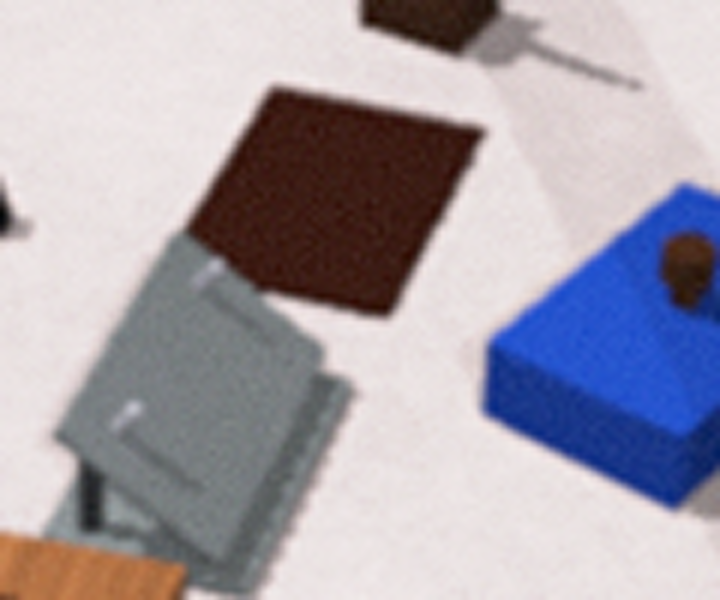

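Enlarged, the wood-grain lid sits on its wooden base with a visible seam line. That is the one to lift. The stand pegs and pad corners are clear too. Next I fit the poses from these corners.

```bash
cat > h.py <<'E'
import numpy as np, cv2
from scipy.optimize import least_squares
from scipy.spatial.transform import Rotation as Ro
def proj(c,P):
    P=np.atleast_2d(P); K=c["intrinsics"]; T=np.linalg.inv(c["pose"])
    p=P@T[:3,:3].T+T[:3,3]; x=p[:,0]/-p[:,2]; y=-p[:,1]/-p[:,2]
    return np.c_[K[0,0]*x+K[0,2],K[1,1]*y+K[1,2]]
def unc(pts,off,k): return (np.array(pts,float)+.5)/k-.5+np.array(off)
def pose(x,y,yaw,z=0,tilt=0): return np.array([x,y,z]),Ro.from_euler('zy',[yaw,tilt]).as_matrix()
def fit(obs,x0,z=0,tilt=0):
    # obs: list of (calib, localpts, pixels)
    def f(q):
        t,R=pose(*q,z=z,tilt=tilt)
        return np.concatenate([(proj(c,np.array(L,float)@R.T+t)-px).ravel() for c,L,px in obs])
    s=least_squares(f,x0,loss='soft_l1',x_scale=[.01,.01,.02]); return s.x,f(s.x).reshape(-1,2)
def ray(c,uv,z):
    K=c["intrinsics"];d=c["pose"][:3,:3]@np.array([(uv[0]-K[0,2])/K[0,0],-(uv[1]-K[1,2])/K[1,1],-1]);o=c["pose"][:3,3]
    return o+d*(z-o[2])/d[2]
E
cat > fit0.py <<'E'
from h import *
from plant import vision
A=vision.get_calibration("scene");B=vision.get_calibration("side")
a,b,h=.065,.1,.077
s1=lambda p:unc(p,(270,180),5); s2=lambda p:unc(p,(180,280),5); d1=lambda p:unc(p,(250,220),5); d2=lambda p:unc(p,(290,180),6)
box=[(A,[[-a,-b,h],[a,-b,h],[a,b,h],[-a,b,h],[a,-b,0]],s1([(383,212),(567,300),(760,147),(587,70),(560,405)])),
 (B,[[a,-b,h],[-a,-b,h],[-a,b,h],[a,b,h],[a,b,0],[-a,b,0]],d1([(153,235),(353,270),(258,508),(38,465),(42,548),(255,593)]))]
a2,b2,m=.0725,.105,.003
mat=[(A,[[-a2,-b2,m],[-a2,b2,m],[a2,b2,m],[a2,-b2,m]],s2([(65,300),(400,83),(585,220),(247,470)])),
 (B,[[a2,-b2,m],[-a2,-b2,m],[-a2,b2,m]],d2([(272,87),(487,130),(387,317)]))]
u,v=.056,.095
st=[(A,[[u,v,0],[-u,-v,0],[.028,.066,.022],[.028,.066,0],[.028,-.066,.022],[.028,-.066,0]],s1([(435,313),(50,515),(351,308),(365,335),(174,422),(194,460)])),
 (B,[[u,-v,0],[-u,-v,0],[u,v,0],[-u,v,0]],d2([(180,232),(323,355),(55,432),(220,563)])),
 (B,[[.028,.066,.022],[.028,.066,0],[.028,-.066,.022],[.028,-.066,0]],d1([(312,138),(296,158),(382,20),(365,36)]))]
for n,o,z,t in (("box",box,0,0),("mat",mat,0,0),("stand",st,.058,np.radians(-35))):
    g=ray(A,o[0][2].mean(0),0.03)[:2]
    q,r=fit(o,[*g,0],z,t); print(n,q.round(4),np.degrees(q[2]).round(2)); print(r.round(1).tolist())
E
python3 fit0.py
```

```text
box [0.525  0.262  0.1226] 7.02
[[-0.8, -0.4], [-0.1, -0.6], [0.2, -2.0], [-1.5, -1.4], [-0.2, 0.1], [-1.0, -1.2], [0.0, -0.4], [-0.8, -0.8], [-1.4, -1.5], [-0.3, 0.7], [0.4, 1.0]]
mat [ 0.5542 -0.2632  0.0456] 2.62
[[-1.3, -0.2], [0.1, -1.5], [1.3, -0.5], [-0.5, 0.4], [-0.7, -0.8], [-0.2, -0.5], [-0.1, 0.3]]
stand [0.5298 0.0013 0.0571] 3.27
[[-0.1, 0.2], [1.7, -4.9], [-0.4, -0.5], [0.1, 1.5], [-0.7, -1.3], [-1.2, -1.1], [-0.7, -2.0], [1.1, -2.1], [-0.8, 0.0], [-0.5, -0.1], [-0.1, 0.7], [-0.5, 0.1], [-0.0, -0.6], [-0.2, -0.3]]
```

```bash
cat > st.py <<'E'
from h import *
from plant import readout,r
s=readout.get_state()
R=Ro.from_euler('xyz',s["eef_rot"],degrees=True).as_matrix()
p=s["tcp_pos"];g=p-R[:,0]*r.grasp_offset
print("t%.2f tcp"%s["time_s"],p.round(4),"grasp",g.round(4),"toolx",R[:,0].round(3),"jawyaw %.2f"%np.degrees(np.arctan2(R[1,2],R[0,2])),"w %.4f"%s["gripper_width"],"F",s["contact_force"].round(1),"M",s["moment"].round(2))
print("j",s["joints"].round(1))
E
python3 st.py; python3 - <<'E'
from h import *
from plant import vision
A=vision.get_calibration("scene");B=vision.get_calibration("side")
print("phone A",ray(A,(168,395),.0),ray(A,(165,362),.055),"B",ray(B,(361,183),.027))
for n,z in (("knob",.103),):
  print(ray(A,unc([(579,133)],(270,180),5)[0],z),ray(B,unc([(198,325)],(250,220),5)[0],z))
print("loupe",ray(A,(331,348),.016))
E
```

```text
t0.15 tcp [ 0.2582 -0.6233  0.2259] grasp [ 0.2582 -0.6233  0.2447] toolx [-0.001  0.001 -1.   ] jawyaw 112.50 w 0.0877 F [0.1 0.4 0.3] M [-0.01  0.08 -0.04]
j [-51.   20.6   0.6  -0.  -70.1 -16.5]
phone A [ 0.58545634 -0.48888176  0.        ] [ 0.54930253 -0.46363893  0.055     ] B [ 0.54950445 -0.43768033  0.027     ]
[0.52466337 0.26528814 0.103     ] [0.52472771 0.26078752 0.103     ]
loupe [ 0.74277342 -0.15776998  0.016     ]
```

```bash
python3 -m handwheel '[[[0.3,1,0.1,-0.5],[0.3,1,0,-0.5],[0.3,1,0,-0.5],[0.3,1,0,-0.5],[0.3,1,0,-0.5],[0.3,1,0,-0.5],[0.3,1,0,0],[0.3,1,0,0]]]'; python3 -m handwheel '[[[0.3,1,0,0],[0.3,1,0,0],[0.3,1,0,0],[0.3,1,0,0],[0.3,1,0,0],[0.3,1,0,0],[0.3,1,0,0],[0.3,1,0,0]]]'; python3 st.py
```

```text
time_s: 0.95
tcp_pos: [0.3527, -0.2951, 0.2248]
eef_rot: [27.0, 89.6, 123.4]
contact_force: [1.9, 0.4, 1.1]
gripper_width: 0.0877
time_s: 1.75
tcp_pos: [0.4485, 0.0389, 0.226]
eef_rot: [-6.8, 89.5, 89.6]
contact_force: [0.7, -0.7, 0.2]
gripper_width: 0.088
t1.75 tcp [0.4485 0.0389 0.226 ] grasp [0.4485 0.0387 0.2448] toolx [ 0.     0.008 -1.   ] jawyaw 96.42 w 0.0880 F [ 0.7 -0.7  0.2] M [-0.13 -0.2   0.01]
j [  29.8   -1.2  -26.1   -0.4  -64.9 -113.2]
```

```bash
python3 -m handwheel '[[[0.35,0.9,0,0],[0.35,0.9,0,0.1],[0.35,0.9,0,0],[0.35,0.9,0,0],[0.3,0.9,0,0],[0.2,0.8,0,0],[0,0.2,0,0],[0,0,0,0]]]'; python3 st.py;  python3 - <<'E'
from plant import vision
import cv2
for n in ["wrist","side"]:cv2.imwrite(f"pics/{n}1.png",vision.capture(n))
print(vision.get_calibration("wrist")["pose"].round(4).tolist())
E
```

```text
time_s: 2.55
tcp_pos: [0.5255, 0.2734, 0.2238]
eef_rot: [4.8, 89.6, 102.1]
contact_force: [0.7, -0.7, 0.3]
gripper_width: 0.0878
t2.55 tcp [0.5255 0.2734 0.2238] grasp [0.5255 0.2733 0.2426] toolx [-0.001  0.007 -1.   ] jawyaw 97.29 w 0.0878 F [ 0.7 -0.7  0.3] M [-0.09 -0.    0.02]
j [  46.1   12.9  -10.3   -0.4  -66.6 -128.7]
[[-0.1265, -0.9591, -0.2531, 0.4585], [0.9919, -0.1203, -0.04, 0.262], [0.0079, -0.2561, 0.9666, 0.382], [0.0, 0.0, 0.0, 1.0]]
```

View pics/wrist1.png

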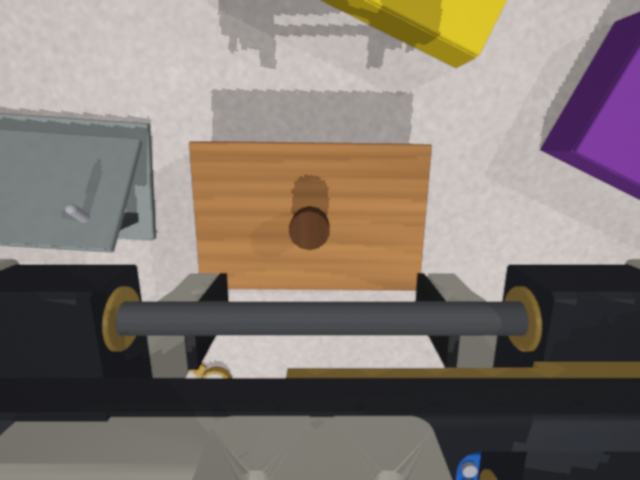

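Wrist view: wooden lid corners at (190,142), (432,145), (421,290), (199,288) with the knob at (309,228). The stand's +y peg is near (76,213).

```bash
python3 - <<'E'
from h import *
from plant import vision
c=vision.get_calibration("wrist")
a,b,h=.065,.1,.077
q,r=fit([(c,[[-a,-b,h],[-a,b,h],[a,b,h],[a,-b,h],[0,0,.115]],[(190,142),(432,145),(421,290),(199,288),(309,231)])],[.525,.262,.12])
print(q,np.degrees(q[2]),r.round(1).tolist(), ray(c,(309,231),.115))
E
```

```text
[0.5254567  0.26325109 0.11511421] 6.595558263328961 [[-2.6, -1.1], [1.3, -1.1], [-0.7, 1.6], [0.4, 1.8], [0.4, 0.2]] [0.52534169 0.26295429 0.115     ]
```

```bash
python3 -m handwheel '[[[0,-0.26,-0.5,0],[0,0,-0.8,0],[0,0,-0.8,0],[0,0,-0.7,0],[0,0,-0.3,0],[0,0,0,0]]]'; python3 st.py
```

```text
time_s: 3.25
tcp_pos: [0.525, 0.2541, 0.101]
eef_rot: [-26.0, 89.3, 70.9]
contact_force: [0.1, -0.7, 0.9]
gripper_width: 0.0873
t3.25 tcp [0.525  0.2541 0.101 ] grasp [0.525  0.2539 0.1198] toolx [ 0.004  0.011 -1.   ] jawyaw 96.92 w 0.0873 F [ 0.1 -0.7  0.9] M [-0.07 -0.02 -0.  ]
j [  44.8   18.1  -20.7   -0.4  -50.6 -127.6]
```

```bash
python3 -m handwheel '[[[0,0.22,-0.15,0],[0,0,-0.2,0],[0,0,0,0],[0,0,0,0]]]'; python3 st.py
```

```text
time_s: 3.65
tcp_pos: [0.5271, 0.2645, 0.0901]
eef_rot: [-37.1, 89.0, 59.8]
contact_force: [0.2, -0.7, 0.9]
gripper_width: 0.0877
t3.65 tcp [0.5271 0.2645 0.0901] grasp [0.5269 0.2642 0.1089] toolx [ 0.009  0.015 -1.   ] jawyaw 96.93 w 0.0877 F [ 0.2 -0.7  0.9] M [-0.07 -0.05  0.04]
j [  45.5   19.2  -20.9   -0.3  -49.  -128.3]
```

```bash
python3 -m handwheel '[[[-0.03,-0.03,-0.1,0],[0,0,0,0]]]'; python3 st.py; python3 -m handwheel '[[[0,0,0,0],[0,0,0,0],[0,0,0,0],[0,0,0,0],[0,0,0,0],[0,0,0,0]]]' 20 30; python3 st.py
```

```text
time_s: 3.85
tcp_pos: [0.5261, 0.2637, 0.0867]
eef_rot: [-38.5, 88.9, 58.5]
contact_force: [0.6, -0.6, 0.2]
gripper_width: 0.0877
t3.85 tcp [0.5261 0.2637 0.0867] grasp [0.5259 0.2634 0.1055] toolx [ 0.01   0.016 -1.   ] jawyaw 96.95 w 0.0877 F [ 0.6 -0.6  0.2] M [-0.12  0.09  0.02]
j [  45.5   19.2  -21.3   -0.3  -48.4 -128.3]
time_s: 4.45
tcp_pos: [0.5263, 0.2638, 0.0873]
eef_rot: [-39.3, 88.9, 57.6]
contact_force: [0.8, -0.0, 0.8]
gripper_width: 0.0451
t4.45 tcp [0.5263 0.2638 0.0873] grasp [0.5261 0.2635 0.1061] toolx [ 0.01   0.016 -1.   ] jawyaw 96.95 w 0.0451 F [ 0.8 -0.   0.8] M [-0.06  0.02 -0.06]
j [  45.5   19.2  -21.3   -0.3  -48.4 -128.3]
```

```bash
python3 -m handwheel '[[[0,0,0,0],[0,0,0,0],[0,0,0,0],[0,0,0,0]]]' 20 30; python3 st.py
```

```text
time_s: 4.85
tcp_pos: [0.5264, 0.2639, 0.0873]
eef_rot: [-39.7, 88.9, 57.3]
contact_force: [0.5, 0.5, 0.5]
gripper_width: 0.0312
t4.85 tcp [0.5264 0.2639 0.0873] grasp [0.5262 0.2636 0.1061] toolx [ 0.011  0.016 -1.   ] jawyaw 96.96 w 0.0312 F [0.5 0.5 0.5] M [-0.16 -0.03 -0.03]
j [  45.5   19.2  -21.2   -0.3  -48.4 -128.3]
```

```bash
python3 -m handwheel '[[[0,0,0.1,0],[0,0,0.3,0],[0,0,0.6,0],[0,0,0.7,0],[0,0,0.7,0],[0,0,0.5,0],[0,0,0.1,0],[0,0,0,0]]]' 20 30; python3 st.py; python3 - <<'E'
from plant import vision
import cv2
for n in ["wrist","side"]:cv2.imwrite(f"pics/{n}2.png",vision.capture(n))
E
```

```text
time_s: 5.65
tcp_pos: [0.5226, 0.2611, 0.2123]
eef_rot: [-24.5, 89.2, 72.3]
contact_force: [-0.4, -0.1, -4.1]
gripper_width: 0.0312
t5.65 tcp [0.5226 0.2611 0.2123] grasp [0.5226 0.2608 0.2311] toolx [ 0.004  0.013 -1.   ] jawyaw 96.85 w 0.0312 F [-0.4 -0.1 -4.1] M [-0.05  0.09 -0.03]
j [  45.5   12.3  -12.6   -0.4  -64.4 -128.5]
```

View pics/side2.png

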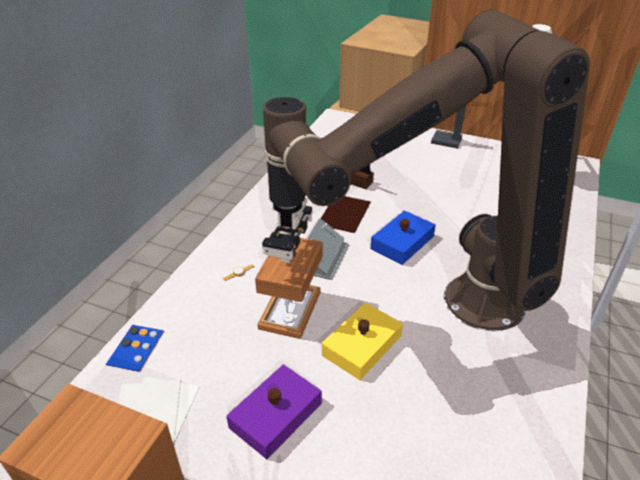

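The lid is off and level above the case at side (290,265), and the tray with the carrier shows below at (290,312). I'll carry it to the pad.

```bash
python3 -m handwheel '[[[0,-0.4,0,0],[0.1,-0.8,0,-0.2],[0.1,-0.9,0,-0.2],[0.1,-0.9,0,-0.2],[0.1,-0.9,0,-0.2],[0.1,-0.9,0,0],[0.1,-0.9,0,0],[0.1,-0.9,0,0]]]'; python3 st.py; python3 -m handwheel '[[[0,-0.9,0,0],[0,-0.9,0,0],[0,-0.9,0,0],[0,-0.9,0,0],[0,-0.9,0,0],[0,-0.6,0,0],[0,-0.2,0,0],[0,0,0,0]]]'; python3 st.py
```

```text
time_s: 6.55
tcp_pos: [0.5434, -0.0142, 0.1999]
eef_rot: [69.3, 89.2, 162.3]
contact_force: [1.2, -0.7, -3.9]
gripper_width: 0.0312
t6.55 tcp [ 0.5434 -0.0142  0.1999] grasp [ 0.5436 -0.0143  0.2187] toolx [-0.013  0.004 -1.   ] jawyaw 93.02 w 0.0312 F [ 1.2 -0.7 -3.9] M [ 0.01 -0.23  0.05]
j [  18.8    9.8  -17.4   -0.5  -63.4 -105.6]
time_s: 7.35
tcp_pos: [0.5328, -0.2424, 0.1886]
eef_rot: [78.3, 88.1, 170.9]
contact_force: [0.0, 0.1, -4.2]
gripper_width: 0.0311
t7.35 tcp [ 0.5328 -0.2424  0.1886] grasp [ 0.5334 -0.2425  0.2074] toolx [-0.033  0.005 -0.999] jawyaw 92.58 w 0.0311 F [ 0.   0.1 -4.2] M [-0.   -0.19 -0.02]
j [ -5.4  14.9 -12.5  -0.1 -64.5 -81.9]
```

```bash
python3 -m handwheel '[[[0.3,-0.3,0,0],[0.2,-0.2,-0.4,0],[0,0,-0.6,0],[0,0,-0.6,0],[0,0,-0.5,0],[0,0,-0.3,0],[0,0,0,0],[0,0,0,0]]]'; python3 st.py
```

```text
time_s: 8.15
tcp_pos: [0.5507, -0.2574, 0.0814]
eef_rot: [75.1, 87.7, 167.9]
contact_force: [0.4, 0.3, -3.4]
gripper_width: 0.0312
t8.15 tcp [ 0.5507 -0.2574  0.0814] grasp [ 0.5515 -0.2576  0.1001] toolx [-0.039  0.008 -0.999] jawyaw 92.75 w 0.0312 F [ 0.4  0.3 -3.4] M [-0.07 -0.27  0.03]
j [ -6.8  22.9 -16.3  -0.3 -53.1 -80.3]
```

```bash
python3 -m handwheel '[[[0,-0.05,-0.15,0],[0,0,-0.1,0],[0,0,0,0]]]'; python3 st.py; python3 -m handwheel '[[[0,0,-0.05,0],[0,0,0,0]]]'; python3 st.py
```

```text
time_s: 8.45
tcp_pos: [0.5523, -0.2595, 0.0727]
eef_rot: [75.1, 87.9, 167.9]
contact_force: [-0.8, -0.2, -3.9]
gripper_width: 0.0311
t8.45 tcp [ 0.5523 -0.2595  0.0727] grasp [ 0.553  -0.2597  0.0915] toolx [-0.036  0.008 -0.999] jawyaw 92.80 w 0.0311 F [-0.8 -0.2 -3.9] M [-0.05 -0.21 -0.01]
j [ -7.   23.5 -16.7  -0.2 -51.9 -80.1]
time_s: 8.65
tcp_pos: [0.5528, -0.2598, 0.0715]
eef_rot: [75.0, 88.0, 167.8]
contact_force: [-0.4, 0.0, -3.9]
gripper_width: 0.0309
t8.65 tcp [ 0.5528 -0.2598  0.0715] grasp [ 0.5535 -0.2599  0.0903] toolx [-0.034  0.007 -0.999] jawyaw 92.79 w 0.0309 F [-0.4  0.  -3.9] M [-0.06 -0.17  0.05]
j [ -7.   23.6 -16.8  -0.2 -51.6 -80.1]
```

```bash
python3 -m handwheel '[[[0,0,-0.08,0],[0,0,0,0]]]'; python3 st.py; python3 -m handwheel '[[[0,0,-0.05,0],[0,0,0,0]]]'; python3 st.py
```

```text
time_s: 8.85
tcp_pos: [0.5534, -0.2602, 0.0694]
eef_rot: [75.8, 88.1, 168.6]
contact_force: [0.6, 0.9, -2.8]
gripper_width: 0.0316
t8.85 tcp [ 0.5534 -0.2602  0.0694] grasp [ 0.554  -0.2603  0.0882] toolx [-0.032  0.007 -0.999] jawyaw 92.81 w 0.0316 F [ 0.6  0.9 -2.8] M [-0.05 -0.5   0.05]
j [ -7.   23.7 -16.9  -0.2 -51.3 -80.1]
time_s: 9.05
tcp_pos: [0.5537, -0.2605, 0.0685]
eef_rot: [76.5, 88.2, 169.3]
contact_force: [0.8, 0.0, -2.4]
gripper_width: 0.0314
t9.05 tcp [ 0.5537 -0.2605  0.0685] grasp [ 0.5543 -0.2606  0.0873] toolx [-0.031  0.006 -0.999] jawyaw 92.83 w 0.0314 F [ 0.8  0.  -2.4] M [-0.02 -0.52  0.05]
j [ -7.   23.8 -17.   -0.2 -51.1 -80.1]
```

```bash
python3 -m handwheel '[[[0,0,-0.08,0],[0,0,0,0]]]'; python3 st.py; python3 -m handwheel '[[[0,0,-0.05,0],[0,0,0,0]]]'; python3 st.py
```

```text
time_s: 9.25
tcp_pos: [0.5545, -0.2605, 0.0684]
eef_rot: [77.8, 88.3, 170.7]
contact_force: [0.3, 0.1, -4.1]
gripper_width: 0.0314
t9.25 tcp [ 0.5545 -0.2605  0.0684] grasp [ 0.555  -0.2606  0.0872] toolx [-0.029  0.005 -1.   ] jawyaw 92.91 w 0.0314 F [ 0.3  0.1 -4.1] M [ 0.02 -0.19  0.02]
j [ -7.   23.8 -17.   -0.1 -50.9 -80.1]
time_s: 9.45
tcp_pos: [0.5548, -0.2606, 0.068]
eef_rot: [78.5, 88.4, 171.5]
contact_force: [0.4, -0.8, -2.9]
gripper_width: 0.0314
t9.45 tcp [ 0.5548 -0.2606  0.068 ] grasp [ 0.5553 -0.2607  0.0868] toolx [-0.028  0.004 -1.   ] jawyaw 92.94 w 0.0314 F [ 0.4 -0.8 -2.9] M [-0.09 -0.2  -0.03]
j [ -7.   23.8 -17.1  -0.1 -50.8 -80.1]
```

```bash
python3 -m handwheel '[[[0,0,-0.08,0],[0,0,-0.05,0]]]'; python3 st.py; python3 -m handwheel '[[[0,0,-0.08,0],[0,0,0,0]]]'; python3 st.py
```

```text
time_s: 9.65
tcp_pos: [0.5552, -0.2606, 0.0675]
eef_rot: [81.2, 88.5, 174.2]
contact_force: [-6.9, 3.7, 16.3]
gripper_width: 0.031
t9.65 tcp [ 0.5552 -0.2606  0.0675] grasp [ 0.5558 -0.2607  0.0863] toolx [-0.027  0.003 -1.   ] jawyaw 93.05 w 0.0310 F [-6.9  3.7 16.3] M [ 1.63  2.47 -0.07]
j [ -6.9  23.8 -17.2   0.  -50.6 -80.1]
time_s: 9.85
tcp_pos: [0.5555, -0.2605, 0.0681]
eef_rot: [83.0, 88.5, 176.2]
contact_force: [-0.2, 0.4, -4.2]
gripper_width: 0.0315
t9.85 tcp [ 0.5555 -0.2605  0.0681] grasp [ 0.5559 -0.2605  0.0869] toolx [-0.025  0.002 -1.   ] jawyaw 93.12 w 0.0315 F [-0.2  0.4 -4.2] M [ 0.   -0.19 -0.03]
j [ -6.9  23.7 -17.3   0.1 -50.5 -80.1]
```

```bash
 python3 - <<'E'
from plant import vision
import cv2
for n,(x,y,w,h) in (("scene",(170,240,180,130)),("side",(280,150,140,100))):
  im=vision.capture(n);cv2.imwrite(f"pics/{n}3.png",cv2.resize(im[y:y+h,x:x+w],None,fx=4.4,fy=4.4,interpolation=cv2.INTER_CUBIC))
E
```

```text
(no output)
```

View pics/scene3.png

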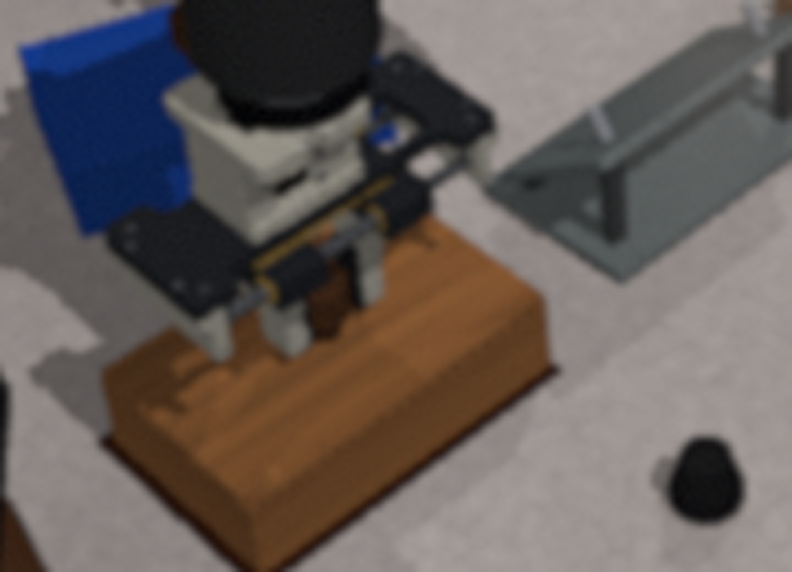

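The lid is over the pad, edges square with it and about a millimetre above or touching. I'll ease down a little more and release.

```bash
python3 -m handwheel '[[[0,0,-0.05,0]]]';python3 -m handwheel '[[[0,0,0,0],[0,0,0,0],[0,0,0,0],[0,0,0,0],[0,0,0,0]]]' 87 30; python3 st.py
```

```text
time_s: 10.05
tcp_pos: [0.5556, -0.2606, 0.0674]
eef_rot: [84.3, 88.5, 177.5]
contact_force: [-12.2, 10.3, 34.1]
gripper_width: 0.0315
time_s: 10.55
tcp_pos: [0.5564, -0.2609, 0.0661]
eef_rot: [85.1, 88.5, 178.3]
contact_force: [-0.1, 0.4, -0.2]
gripper_width: 0.0656
t10.55 tcp [ 0.5564 -0.2609  0.0661] grasp [ 0.5569 -0.261   0.0849] toolx [-0.026  0.001 -1.   ] jawyaw 93.17 w 0.0656 F [-0.1  0.4 -0.2] M [-0.02 -0.09  0.03]
j [ -6.9  23.9 -17.3   0.2 -50.3 -80.1]
```

```bash
python3 -m handwheel '[[[0,0,0.1,0],[0,0,0.4,0],[0,0,0.8,0],[0,0,0.8,0],[0,0,0.8,0],[0,0,0.6,0],[0,0.3,0.4,0],[0,0.7,0,0]]]' 87; python3 - <<'E'
from plant import vision
import cv2
im=vision.capture("scene");cv2.imwrite("pics/scene4.png",im)
E
python3 -m handwheel '[[[0,0.9,0,0.2],[0,0.9,0,0.2],[0,0.9,0,0.2],[0,0.9,0,0.2],[-0.1,0.9,0,0],[-0.1,0.9,0,0],[-0.1,0.9,0,0],[-0.1,0.9,0,0]]]'; python3 st.py
```

```text
time_s: 11.35
tcp_pos: [0.5541, -0.2225, 0.2277]
eef_rot: [85.7, 88.3, 178.7]
contact_force: [0.8, 0.1, -0.5]
gripper_width: 0.0869
time_s: 12.2
tcp_pos: [0.5356, 0.077, 0.2283]
eef_rot: [82.4, 88.4, 179.4]
contact_force: [0.6, -0.1, -0.1]
gripper_width: 0.0872
t12.20 tcp [0.5356 0.077  0.2283] grasp [0.5361 0.077  0.2471] toolx [-0.029  0.    -1.   ] jawyaw 96.97 w 0.0872 F [ 0.6 -0.1 -0.1] M [ 0.01 -0.23  0.  ]
j [  28.3    8.9  -14.5   -0.9  -68.  -111. ]
```

View pics/scene4.png

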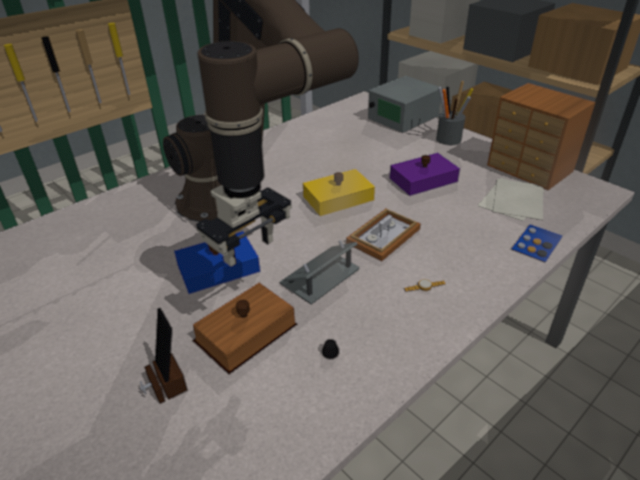

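The lid lies on the pad at (243,325), and the open tray with the carrier is at (385,233). I'll move over the tray and look from the wrist.

```bash
python3 -m handwheel '[[[-0.1,0.9,0,0],[0,0.9,0,0],[0,0.9,0,0],[0,0.9,0,0],[0,0.6,0,0],[0,0.2,0,0],[0,0,0,0],[0,0,0,0]]]'; python3 st.py;  python3 - <<'E'
from plant import vision
import cv2
cv2.imwrite("pics/wrist5.png",vision.capture("wrist"))
E
```

```text
time_s: 13.0
tcp_pos: [0.5287, 0.2635, 0.2289]
eef_rot: [82.0, 88.4, 179.3]
contact_force: [1.3, -0.1, -0.8]
gripper_width: 0.0871
t13.00 tcp [0.5287 0.2635 0.2289] grasp [0.5293 0.2635 0.2477] toolx [-0.029  0.    -1.   ] jawyaw 97.32 w 0.0871 F [ 1.3 -0.1 -0.8] M [-0.03 -0.08  0.03]
j [  44.6   13.5   -8.4   -1.2  -69.2 -126.9]
```

View pics/wrist5.png

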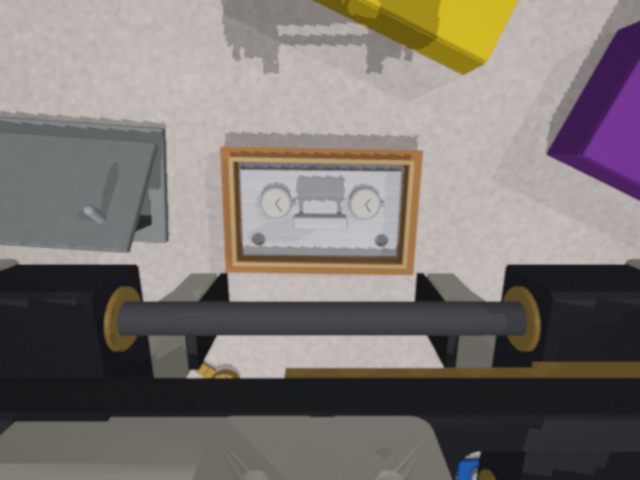

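```bash
python3 - <<'E'
import cv2
a=cv2.imread("pics/wrist5.png")
cv2.imwrite("pics/c5.png",cv2.resize(a[135:285,210:430],None,fx=3.6,fy=3.6,interpolation=cv2.INTER_CUBIC))
E
```

```text
(no output)
```

View pics/c5.png

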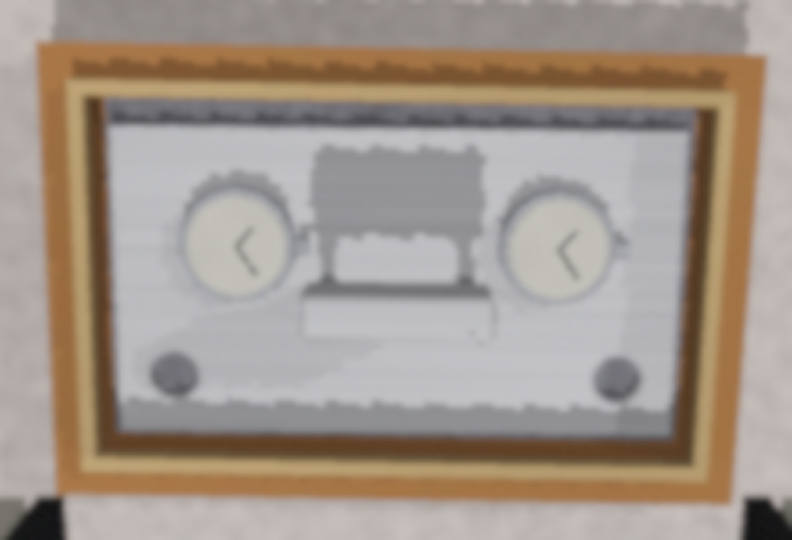

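```bash
cat > f5.py <<'E'
from h import *
from plant import vision
c=vision.get_calibration("wrist")
U=lambda p:unc(p,(210,135),3.6)
def rect(a,b,h): return [[-a,-b,h],[-a,b,h],[a,b,h],[a,-b,h]]
q,r=fit([(c,rect(.065,.1,.022)+rect(.055,.09,.03),U([(38,43),(763,57),(731,502),(58,492),(65,78),(736,93),(704,480),(82,470)]))],[.525,.262,.12])
print("box",q.round(4),np.degrees(q[2]).round(2),r.round(1).tolist())
q,r=fit([(c,rect(.045,.0825,.005)+rect(.006,.025,.058)+[[.028,-.066,.005],[.028,.066,.005]],U([(103,98),(697,110),(672,437),(118,435),(302,296),(491,300),(494,341),(303,337),(174,374),(617,379)]))],[.525,.262,.12],z=.006)
print("car",q.round(4),np.degrees(q[2]).round(2),r.round(1).tolist())
E
python3 f5.py
```

```text
box [0.5275 0.2622 0.1091] 6.25 [[-1.0, -0.8], [1.3, -0.7], [0.1, 1.0], [-0.9, 0.7], [0.2, 0.2], [-0.0, -0.4], [0.7, 0.4], [-0.3, 0.2]]
car [0.5295 0.2624 0.1152] 6.6 [[1.7, 7.0], [-2.4, 5.7], [-0.6, -0.8], [0.7, -2.0], [-1.0, -0.7], [1.6, -1.2], [0.4, 0.3], [-1.2, 0.8], [0.1, -0.1], [0.2, -0.1]]
```

```bash
cat >> f5.py <<'E'
q,r=fit([(c,rect(.045,.0825,.005)[2:]+rect(.006,.025,.058)+[[.028,-.066,.005],[.028,.066,.005]],U([(672,437),(118,435),(302,296),(491,300),(494,341),(303,337),(174,374),(617,379)]))],[.525,.262,.12],z=.006)
print("car",q.round(4),np.degrees(q[2]).round(2),r.round(1).tolist())
print("bar",ray(c,U([(397,318)])[0],.064))
E
python3 f5.py | tail -2
```

```text
car [0.5299 0.2624 0.1162] 6.66 [[-0.6, -0.5], [0.8, -1.5], [-1.0, -0.2], [1.6, -0.7], [0.4, 0.8], [-1.2, 1.3], [0.1, 0.3], [0.2, 0.2]]
bar [0.52949649 0.26224475 0.064     ]
```

```bash
python3 -m handwheel '[[[0,0,-0.5,0],[0,0,-0.8,0],[0,0,-0.8,0],[0,0,-0.8,0],[0,0,-0.5,0],[0,0,-0.3,0],[0,0,0,0],[0,0,0,0]]]'; python3 st.py
```

```text
time_s: 13.85
tcp_pos: [0.5311, 0.2545, 0.0804]
eef_rot: [73.2, 88.7, 170.0]
contact_force: [-0.1, 0.2, 0.7]
gripper_width: 0.0869
t13.85 tcp [0.5311 0.2545 0.0804] grasp [0.5315 0.2544 0.0992] toolx [-0.023  0.004 -1.   ] jawyaw 96.78 w 0.0869 F [-0.1  0.2  0.7] M [-0.03 -0.12 -0.  ]
j [  43.9   20.8  -19.4   -1.4  -50.6 -126.2]
```

```bash
python3 -m handwheel '[[[-0.05,0.2,-0.2,0],[0,0,-0.4,0],[0,0,-0.3,0],[0,0,-0.1,0],[0,0,0,0]]]'; python3 st.py
```

```text
time_s: 14.35
tcp_pos: [0.5315, 0.266, 0.0429]
eef_rot: [52.6, 88.9, 149.4]
contact_force: [0.3, -0.4, -0.7]
gripper_width: 0.0875
t14.35 tcp [0.5315 0.266  0.0429] grasp [0.5318 0.2658 0.0617] toolx [-0.016  0.01  -1.   ] jawyaw 96.80 w 0.0875 F [ 0.3 -0.4 -0.7] M [-0.02 -0.06  0.05]
j [  44.7   23.6  -21.1   -1.5  -45.6 -126.9]
```

```bash
python3 -m handwheel '[[[-0.06,-0.07,-0.15,0],[0,0,-0.1,0],[0,0,0,0]]]'; python3 st.py; python3 - <<'E'
from plant import vision
import cv2
cv2.imwrite("pics/wrist6.png",vision.capture("wrist"))
E
```

```text
time_s: 14.65
tcp_pos: [0.5293, 0.2636, 0.0331]
eef_rot: [48.3, 88.9, 145.1]
contact_force: [-0.3, -0.9, 0.3]
gripper_width: 0.0872
t14.65 tcp [0.5293 0.2636 0.0331] grasp [0.5296 0.2634 0.0519] toolx [-0.015  0.011 -1.   ] jawyaw 96.82 w 0.0872 F [-0.3 -0.9  0.3] M [-0.04 -0.04 -0.01]
j [  44.7   24.   -22.    -1.5  -44.2 -126.8]
```

View pics/wrist6.png

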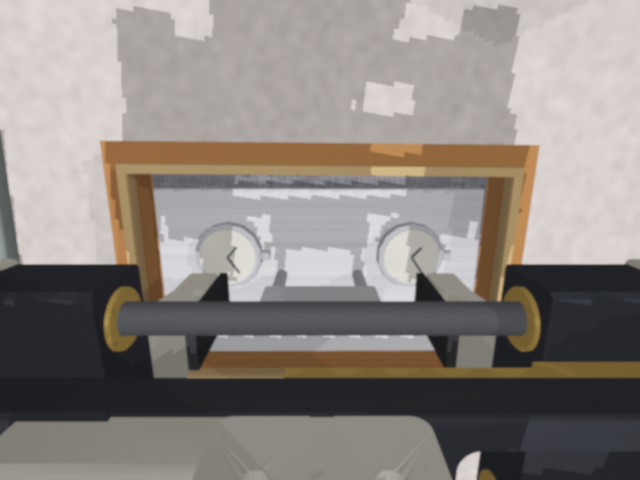

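The bar sits between the fingers at (320,300). I'll close on its ends, so the carrier can pivot about the jaw axis when it is hung.

```bash
python3 -m handwheel '[[[0,0,0,0],[0,0,0,0],[0,0,0,0],[0,0,0,0],[0,0,0,0],[0,0,0,0],[0,0,0,0]]]' 40 15; python3 st.py
```

```text
time_s: 15.4
tcp_pos: [0.5299, 0.2638, 0.0343]
eef_rot: [43.7, 89.0, 140.5]
contact_force: [0.2, -0.2, 0.7]
gripper_width: 0.0493
t15.40 tcp [0.5299 0.2638 0.0343] grasp [0.5302 0.2636 0.0531] toolx [-0.014  0.012 -1.   ] jawyaw 96.82 w 0.0493 F [ 0.2 -0.2  0.7] M [-0.1  -0.1  -0.02]
j [  44.7   23.9  -22.    -1.5  -44.2 -126.8]
```

```bash
python3 -m handwheel '[[[0,0,0.1,0],[0,0,0.3,0],[0,0,0.6,0],[0,0,0.7,0],[0,0,0.7,0],[0,0,0.7,0],[0,0,0.3,0],[0,0,0,0]]]'; python3 st.py; python3 - <<'E'
from plant import vision
import cv2
cv2.imwrite("pics/wrist7.png",vision.capture("wrist"))
im=vision.capture("side");cv2.imwrite("pics/side7.png",cv2.resize(im[200:350,210:370],None,fx=4,fy=4,interpolation=cv2.INTER_CUBIC))
E
```

```text
time_s: 16.2
tcp_pos: [0.5268, 0.2615, 0.177]
eef_rot: [57.1, 88.8, 153.9]
contact_force: [0.2, -0.0, -3.4]
gripper_width: 0.0499
t16.20 tcp [0.5268 0.2615 0.177 ] grasp [0.5272 0.2614 0.1958] toolx [-0.018  0.009 -1.   ] jawyaw 96.75 w 0.0499 F [ 0.2 -0.  -3.4] M [-0.   -0.17  0.02]
j [  44.7   15.   -13.5   -1.3  -61.9 -127.3]
```

View pics/wrist7.png

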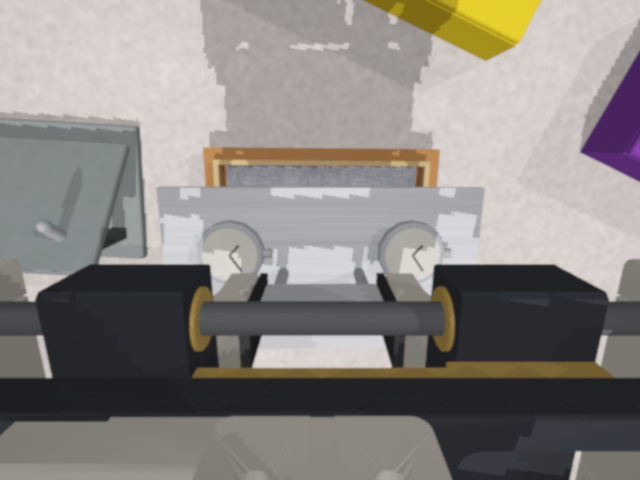

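View pics/side7.png

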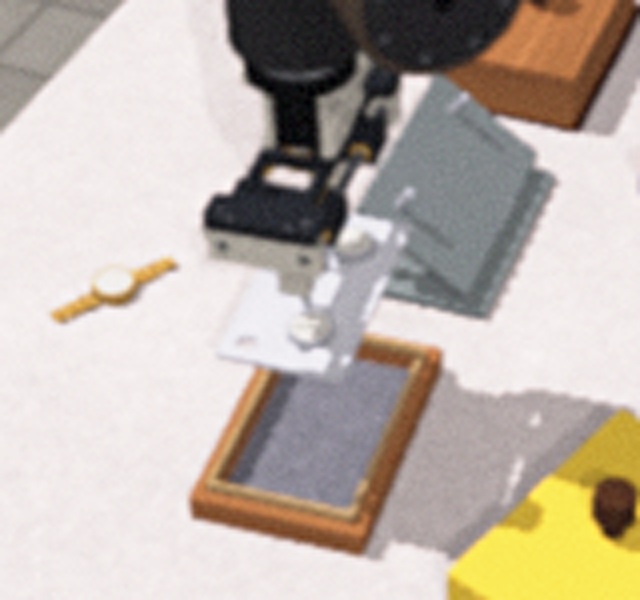

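```bash
python3 - <<'E'
import cv2,numpy as np
a=cv2.imread("pics/wrist7.png")[95:285,0:180];b=cv2.imread("pics/wrist1.png")[95:285,0:180]
cv2.imwrite("pics/c7.png",cv2.resize(np.hstack([a,b]),None,fx=2.2,fy=2.2,interpolation=cv2.INTER_CUBIC))
from plant import vision
print(vision.get_calibration("wrist")["pose"].tolist())
E
```

```text
[[-0.11782968284650054, -0.9649627123957721, -0.23444216669807175, 0.4621956816465805], [0.9929815011165715, -0.11206944193989674, -0.0377912506217986, 0.2514698946956742], [0.010193344915806046, -0.23724966568801206, 0.971395229476835, 0.33392720042201174], [0.0, 0.0, 0.0, 1.0]]
```

View pics/c7.png

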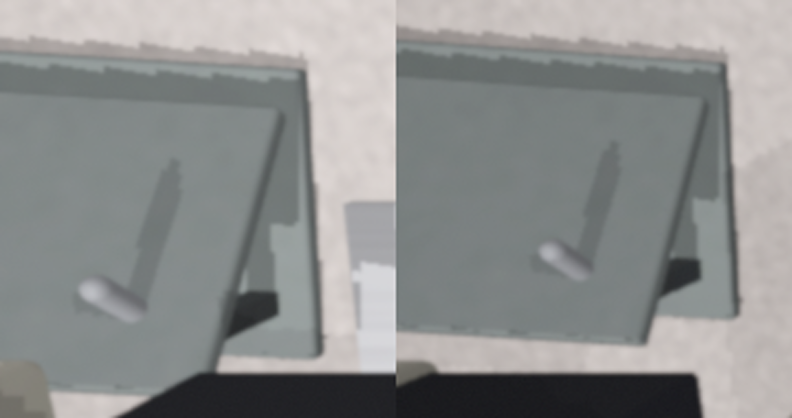

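```bash
sed -i '/^for n,o/,$d' fit0.py; cat > fit7.py <<'E'
from fit0 import *
K=vision.get_calibration("wrist")["intrinsics"]
W7=dict(intrinsics=K,pose=np.array([[-0.11782968284650054, -0.9649627123957721, -0.23444216669807175, 0.4621956816465805], [0.9929815011165715, -0.11206944193989674, -0.0377912506217986, 0.2514698946956742], [0.010193344915806046, -0.23724966568801206, 0.971395229476835, 0.33392720042201174], [0.0, 0.0, 0.0, 1.0]]))
W1=dict(intrinsics=K,pose=np.array([[-0.1265, -0.9591, -0.2531, 0.4585], [0.9919, -0.1203, -0.04, 0.262], [0.0079, -0.2561, 0.9666, 0.382], [0.0, 0.0, 0.0, 1.0]]))
w7=[(W7,[[-.056,.095,0],[.028,.066,.0175],[.028,.066,0]],unc([(280,110),(95,290),(138,313)],(0,95),2.2))]
w1=[(W1,[[-.056,.095,0],[.056,.095,0],[.028,.066,.0175],[.028,.066,0]],unc([(705-396,98),(645-396,342),(552-396,252),(585-396,272)],(0,95),2.2))]
for n,o in (("all",w1+w7+st[1:]+[(A,st[0][1][2:],st[0][2][2:])]),("w",w1+w7),("fixed",st[1:])):
    q,r=fit(o,[.53,0,.05],.058,np.radians(-35)); print(n,q.round(4),np.degrees(q[2]).round(2)); print(r.round(1).tolist())
E
python3 fit7.py
```

```text
all [0.5285 0.002  0.0568] 3.26
[[0.5, -0.7], [-0.6, 0.3], [3.8, 0.1], [0.1, -0.7], [-0.9, -0.0], [1.7, 1.8], [-2.8, 0.3], [-0.4, -1.8], [1.4, -1.8], [-0.5, 0.3], [-0.2, 0.1], [0.2, 0.9], [-0.3, 0.3], [0.3, -0.4], [0.1, -0.1], [-0.5, -0.8], [-0.0, 1.2], [-0.9, -1.7], [-1.3, -1.5]]
w [0.5282 0.002  0.0539] 3.09
[[0.7, -0.7], [-0.8, 0.2], [3.6, -0.1], [-0.1, -0.9], [-0.8, -0.1], [1.4, 1.6], [-3.1, 0.1]]
fixed [0.5282 0.0029 0.0462] 2.64
[[-0.1, -1.6], [1.6, -1.4], [-0.7, 0.1], [-0.5, 0.3], [0.0, 0.9], [-0.4, 0.3], [0.5, -0.1], [0.3, 0.1]]
```

```bash
python3 -m handwheel '[[[0,-0.3,0,0],[-0.1,-0.7,0,-0.2],[-0.1,-0.9,0,-0.2],[-0.1,-0.9,0,-0.2],[-0.1,-0.9,0,-0.1],[0,-0.9,0,0],[0,-0.7,0,0],[0,-0.4,0,0]]]'; python3 -m handwheel '[[[0,-0.2,0,0],[0,0,0,0],[0,0,0,0]]]';  python3 st.py
```

```text
time_s: 17.1
tcp_pos: [0.5003, 0.0209, 0.1609]
eef_rot: [89.0, 87.6, -177.8]
contact_force: [0.2, 0.0, -3.7]
gripper_width: 0.0499
time_s: 17.4
tcp_pos: [0.4977, 0.0095, 0.1577]
eef_rot: [91.0, 87.3, -176.1]
contact_force: [0.3, 0.4, -3.8]
gripper_width: 0.05
t17.40 tcp [0.4977 0.0095 0.1577] grasp [0.4986 0.0096 0.1764] toolx [-0.047 -0.003 -0.999] jawyaw 92.98 w 0.0500 F [ 0.3  0.4 -3.8] M [ 0.04 -0.29  0.03]
j [  23.     8.9  -24.4   -1.   -59.2 -109.5]
```

```bash
python3 -m handwheel '[[[0.2,-0.1,0.05,0],[0.1,-0.05,0,0],[0,0,0,0],[0,0,0,0]]]';  python3 st.py; python3 - <<'E'
from plant import vision
import cv2
im=vision.capture("side");cv2.imwrite("pics/side8.png",cv2.resize(im[180:310,250:410],None,fx=4.5,fy=4.5,interpolation=cv2.INTER_CUBIC))
im=vision.capture("scene");cv2.imwrite("pics/scene8.png",cv2.resize(im[200:310,250:400],None,fx=5,fy=5,interpolation=cv2.INTER_CUBIC))
cv2.imwrite("pics/wrist8.png",vision.capture("wrist"))
E
```

```text
time_s: 17.8
tcp_pos: [0.5114, 0.0052, 0.1593]
eef_rot: [91.0, 87.3, -175.8]
contact_force: [0.0, -0.2, -3.6]
gripper_width: 0.0498
t17.80 tcp [0.5114 0.0052 0.1593] grasp [0.5123 0.0053 0.178 ] toolx [-0.047 -0.003 -0.999] jawyaw 93.15 w 0.0498 F [ 0.  -0.2 -3.6] M [ 0.01 -0.25  0.04]
j [  21.9   10.1  -22.7   -1.   -59.8 -108.3]
```

View pics/side8.png

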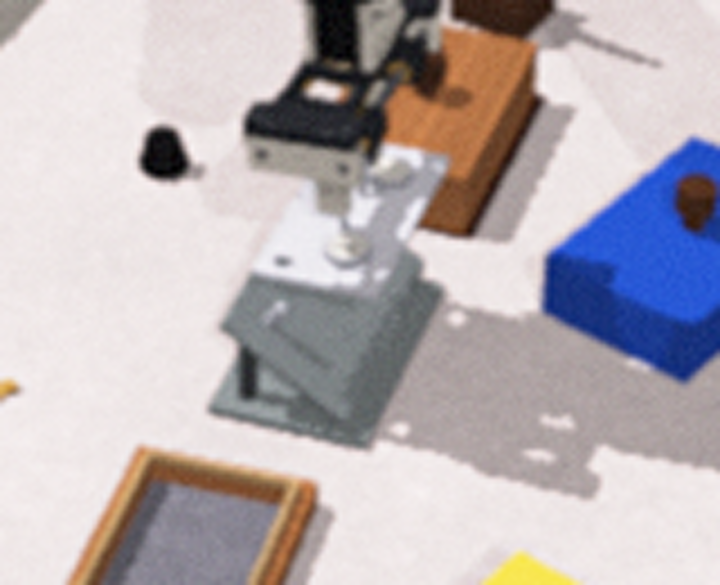

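View pics/scene8.png

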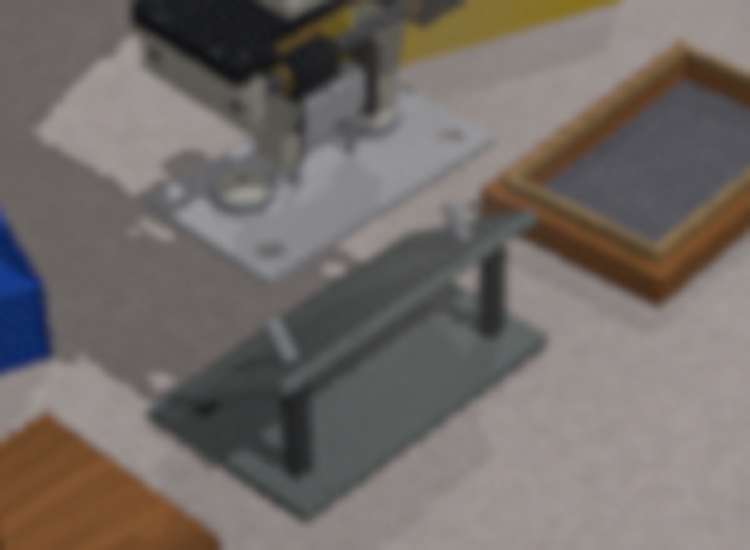

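View pics/wrist8.png

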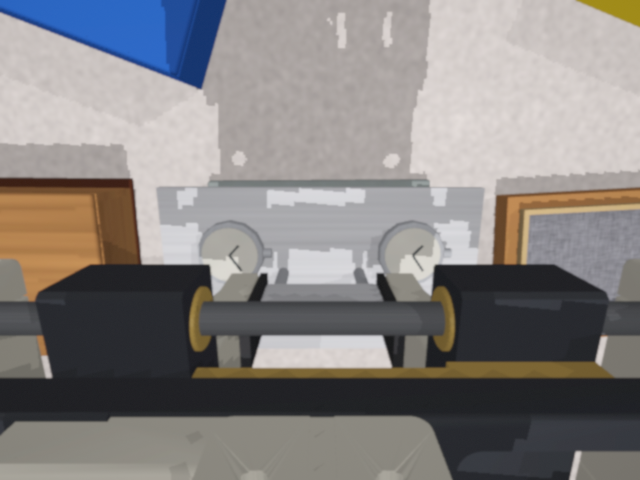

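```bash
cat > rel.py <<'E'
# predict hole / peg positions from tool pose + stand fit
from h import *
from plant import vision,readout,r
S=np.array([.5284,.002,.058]);RS=Ro.from_euler('zy',[np.radians(3.1),np.radians(-35)]).as_matrix()
PEG=lambda y,z:S+RS@np.array([.028,y,z])
def car(tilt=None):
    s=readout.get_state();R=Ro.from_euler('xyz',s["eef_rot"],degrees=True).as_matrix()
    g=s["tcp_pos"]-R[:,0]*r.grasp_offset
    yv=R[:,2];zv=-R[:,0];xv=np.cross(yv,zv);M=np.c_[xv,yv,zv]
    if tilt is not None: M=Ro.from_euler('zy',[np.arctan2(yv[1],yv[0])-np.pi/2,tilt]).as_matrix()
    return g,M
if __name__=="__main__":
    g,M=car();A=vision.get_calibration("scene")
    H=[g+M@np.array([.028,y,-.041]) for y in(-.066,.066)]
    print("holes world",np.array(H).round(4).tolist(),"px",proj(A,H).round(1).tolist())
    T=[PEG(y,.022) for y in(-.066,.066)]
    print("tips world",np.array(T).round(4).tolist(),"px",proj(A,T).round(1).tolist(),"roots px",proj(A,[PEG(y,0) for y in(-.066,.066)]).round(1).tolist())
E
python3 rel.py; python3 -c "
from h import *
print(unc([(270,248),(452,135),(277,322),(455,205),(290,355),(466,236)],(250,200),5))"
```

```text
holes world [[0.5416, -0.0594, 0.1359], [0.5344, 0.0724, 0.1358]] px [[303.7, 248.9], [339.7, 225.9]]
tips world [[0.5416, -0.0624, 0.0941], [0.5358, 0.0694, 0.09]] px [[303.4, 262.3], [339.3, 240.4]] roots px [[307.0, 270.1], [342.5, 247.8]]
[[303.6 249.2]
 [340.  226.6]
 [305.  264. ]
 [340.6 240.6]
 [307.6 270.6]
 [342.8 246.8]]
```

```bash
sed -i "s/'zy'/'ZY'/" h.py rel.py; python3 fit7.py
```

```text
all [0.5291 0.0036 0.063 ] 3.61
[[1.0, -1.5], [-1.1, 0.4], [3.0, 0.1], [0.1, -0.6], [-0.6, -1.0], [0.4, 1.9], [-3.0, 0.6], [-1.1, -1.0], [0.6, -1.0], [-0.4, -0.2], [-0.1, -0.2], [0.2, 0.5], [-0.3, 0.1], [-0.3, 0.2], [-0.5, 0.5], [-0.5, -1.6], [0.2, 0.3], [-0.2, -0.8], [-0.4, -0.8]]
w [0.5291 0.0036 0.0635] 3.64
[[1.0, -1.5], [-1.1, 0.4], [3.0, 0.1], [0.2, -0.6], [-0.6, -1.0], [0.5, 1.8], [-2.9, 0.5]]
fixed [0.5281 0.0038 0.0553] 3.17
[[-0.6, -0.9], [1.0, -0.8], [-0.3, -0.2], [-0.1, -0.0], [0.4, 0.6], [-0.1, 0.1], [0.1, 0.3], [-0.1, 0.6]]
```

```bash
sed -i 's/S=np.array(\[.5284,.002,.058\])/S=np.array([.5288,.0037,.058])/; s/np.radians(3.1)/np.radians(3.4)/' rel.py; python3 rel.py; python3 -m handwheel '[[[0.02,-0.06,-0.2,0],[0,0,-0.3,0],[0,0,-0.2,0],[0,0,0,0],[0,0,0,0]]]';  python3 st.py; python3 rel.py
```

```text
holes world [[0.5416, -0.0594, 0.1359], [0.5344, 0.0724, 0.1358]] px [[303.7, 248.9], [339.7, 225.9]]
tips world [[0.543, -0.0616, 0.0921], [0.5352, 0.0702, 0.0921]] px [[304.1, 263.1], [339.3, 239.6]] roots px [[307.8, 270.7], [342.8, 246.8]]
time_s: 18.45
tcp_pos: [0.511, 0.0024, 0.1281]
eef_rot: [91.2, 87.2, -175.7]
contact_force: [0.9, -0.2, -2.9]
gripper_width: 0.0498
t18.45 tcp [0.511  0.0024 0.1281] grasp [0.5119 0.0024 0.1469] toolx [-0.049 -0.004 -0.999] jawyaw 93.15 w 0.0498 F [ 0.9 -0.2 -2.9] M [ 0.01 -0.29 -0.03]
j [  21.6   12.   -25.    -1.   -55.7 -107.9]
holes world [[0.5414, -0.0621, 0.1046], [0.5342, 0.0697, 0.1045]] px [[303.3, 259.0], [338.9, 235.8]]
tips world [[0.543, -0.0616, 0.0921], [0.5352, 0.0702, 0.0921]] px [[304.1, 263.1], [339.3, 239.6]] roots px [[307.8, 270.7], [342.8, 246.8]]
```

```bash
python3 -m handwheel '[[[0.06,0.01,-0.05,0],[0,0,0,0]]]';  python3 st.py|head -1; python3 - <<'E'
from plant import vision
import cv2
im=vision.capture("scene");cv2.imwrite("pics/scene9.png",cv2.resize(im[215:285,280:370],None,fx=8,fy=8,interpolation=cv2.INTER_CUBIC))
E
python3 rel.py
```

```text
time_s: 18.65
tcp_pos: [0.5137, 0.0028, 0.126]
eef_rot: [91.3, 87.2, -175.5]
contact_force: [-0.7, -0.0, -3.1]
gripper_width: 0.0496
t18.65 tcp [0.5137 0.0028 0.126 ] grasp [0.5146 0.0029 0.1448] toolx [-0.049 -0.004 -0.999] jawyaw 93.16 w 0.0496 F [-0.7 -0.  -3.1] M [ 0.03 -0.26 -0.02]
holes world [[0.5441, -0.0616, 0.1027], [0.5369, 0.0702, 0.1026]] px [[304.2, 260.0], [339.8, 236.7]]
tips world [[0.543, -0.0616, 0.0921], [0.5352, 0.0702, 0.0921]] px [[304.1, 263.1], [339.3, 239.6]] roots px [[307.8, 270.7], [342.8, 246.8]]
```

View pics/scene9.png

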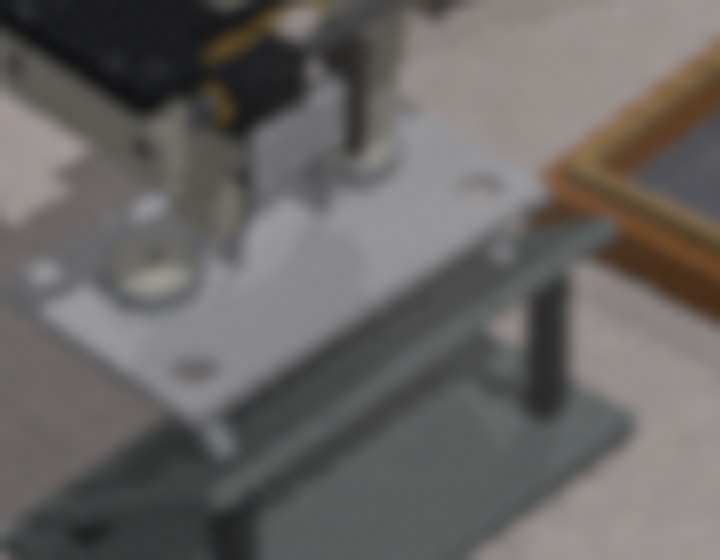

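```bash
python3 -m handwheel '[[[0,0,-0.12,0],[0,0,-0.12,0],[0,0,0,0]]]';  python3 st.py|head -1; python3 rel.py | head -1;
```

```text
time_s: 19.0
tcp_pos: [0.5141, 0.003, 0.1164]
eef_rot: [90.8, 87.3, -176.1]
contact_force: [0.3, -0.0, -3.1]
gripper_width: 0.0501
t19.00 tcp [0.5141 0.003  0.1164] grasp [0.515  0.0031 0.1351] toolx [-0.047 -0.003 -0.999] jawyaw 93.16 w 0.0501 F [ 0.3 -0.  -3.1] M [-0.02 -0.32 -0.02]
holes world [[0.5446, -0.0614, 0.0929], [0.5373, 0.0704, 0.0928]] px [[304.5, 263.1], [339.9, 239.7]]
```

```bash
python3 -m handwheel '[[[0.08,0,-0.1,0],[0.03,0,-0.05,0],[0,0,0,0]]]';  python3 st.py|head -1; python3 rel.py | head -1; python3 - <<'E'
from plant import vision
import cv2
im=vision.capture("scene");cv2.imwrite("pics/scene10.png",cv2.resize(im[215:285,280:370],None,fx=8,fy=8,interpolation=cv2.INTER_CUBIC))
E
```

```text
time_s: 19.3
tcp_pos: [0.5179, 0.0024, 0.1101]
eef_rot: [91.8, 87.2, -175.0]
contact_force: [-2.5, 0.3, 0.0]
gripper_width: 0.0495
t19.30 tcp [0.5179 0.0024 0.1101] grasp [0.5188 0.0025 0.1289] toolx [-0.049 -0.004 -0.999] jawyaw 93.18 w 0.0495 F [-2.5  0.3  0. ] M [0.35 0.4  0.05]
holes world [[0.5484, -0.0621, 0.0867], [0.5411, 0.0697, 0.0865]] px [[305.4, 265.8], [340.7, 242.3]]
```

View pics/scene10.png

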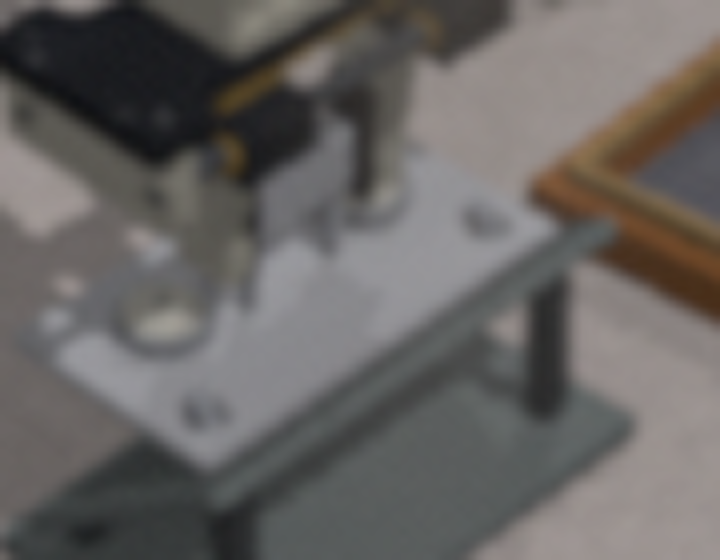

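Both pegs are entering the holes at about (206,408) and (487,218) in the crop, and the plate's upper edge has touched the face. Now I'll lower along the computed pivot path.

```bash
python3 -m handwheel '[[[-0.1,0,-0.12,0],[-0.1,0,-0.12,0],[0,0,0,0]]]';  python3 st.py|head -1;  python3 - <<'E'
from plant import vision
import cv2
im=vision.capture("scene");cv2.imwrite("pics/scene11.png",cv2.resize(im[215:285,280:370],None,fx=8,fy=8,interpolation=cv2.INTER_CUBIC))
E
```

```text
time_s: 19.65
tcp_pos: [0.5106, 0.0024, 0.1008]
eef_rot: [91.7, 87.4, -175.1]
contact_force: [-1.4, 0.1, -2.2]
gripper_width: 0.0499
t19.65 tcp [0.5106 0.0024 0.1008] grasp [0.5114 0.0024 0.1196] toolx [-0.046 -0.004 -0.999] jawyaw 93.18 w 0.0499 F [-1.4  0.1 -2.2] M [-0.1   0.05  0.09]
```

View pics/scene11.png

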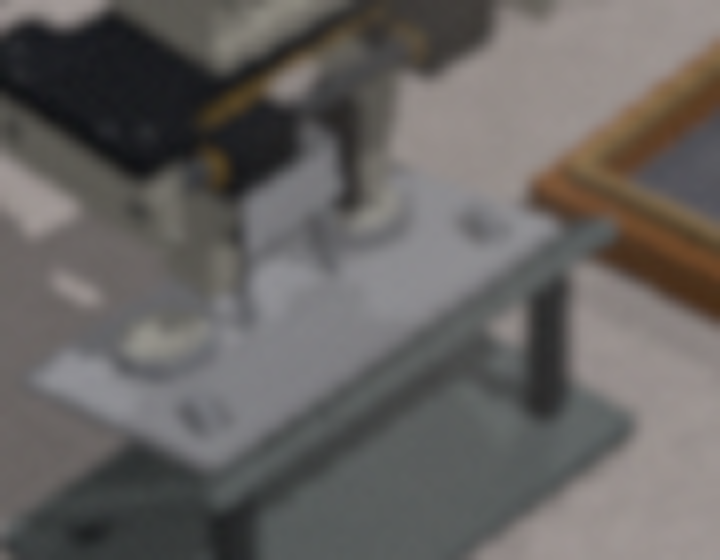

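```bash
python3 -m handwheel '[[[-0.08,0,-0.14,0],[-0.08,0,-0.14,0],[0,0,0,0]]]';  python3 st.py|head -1;  python3 - <<'E'
from plant import vision
import cv2
im=vision.capture("scene");cv2.imwrite("pics/scene12.png",cv2.resize(im[215:285,280:370],None,fx=8,fy=8,interpolation=cv2.INTER_CUBIC))
E
```

```text
time_s: 20.0
tcp_pos: [0.5044, 0.0026, 0.0892]
eef_rot: [91.7, 87.4, -175.1]
contact_force: [-0.4, -1.4, -1.6]
gripper_width: 0.0495
t20.00 tcp [0.5044 0.0026 0.0892] grasp [0.5053 0.0026 0.108 ] toolx [-0.045 -0.004 -0.999] jawyaw 93.21 w 0.0495 F [-0.4 -1.4 -1.6] M [-0.27 -0.2  -0.03]
```

View pics/scene12.png

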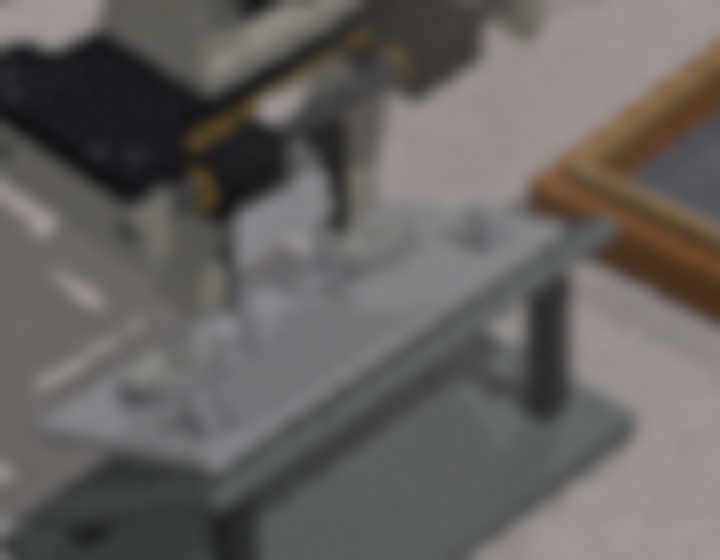

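The plate is pivoting nicely, with a peg standing through the near hole at (205,405). On to the last stage.

```bash
python3 -m handwheel '[[[-0.04,0,-0.14,0],[-0.04,0,-0.12,0],[0,0,0,0]]]';  python3 st.py|head -1; python3 -m handwheel '[[[0,0,-0.05,0],[0,0,0,0]]]';  python3 st.py|head -1; python3 - <<'E'
from plant import vision
import cv2
im=vision.capture("scene");cv2.imwrite("pics/scene13.png",cv2.resize(im[215:285,280:370],None,fx=8,fy=8,interpolation=cv2.INTER_CUBIC))
im=vision.capture("side");cv2.imwrite("pics/side13.png",cv2.resize(im[210:300,280:370],None,fx=6,fy=6,interpolation=cv2.INTER_CUBIC))
E
```

```text
time_s: 20.35
tcp_pos: [0.5013, 0.0026, 0.0782]
eef_rot: [91.9, 87.4, -174.9]
contact_force: [-0.2, -0.4, 0.1]
gripper_width: 0.0499
t20.35 tcp [0.5013 0.0026 0.0782] grasp [0.5021 0.0026 0.097 ] toolx [-0.045 -0.004 -0.999] jawyaw 93.22 w 0.0499 F [-0.2 -0.4  0.1] M [-0.3  -0.14  0.11]
time_s: 20.55
tcp_pos: [0.5009, 0.0025, 0.0759]
eef_rot: [92.1, 87.4, -174.7]
contact_force: [0.4, -1.2, -1.7]
gripper_width: 0.0499
t20.55 tcp [0.5009 0.0025 0.0759] grasp [0.5018 0.0026 0.0947] toolx [-0.045 -0.004 -0.999] jawyaw 93.22 w 0.0499 F [ 0.4 -1.2 -1.7] M [-0.28 -0.32  0.1 ]
```

View pics/scene13.png

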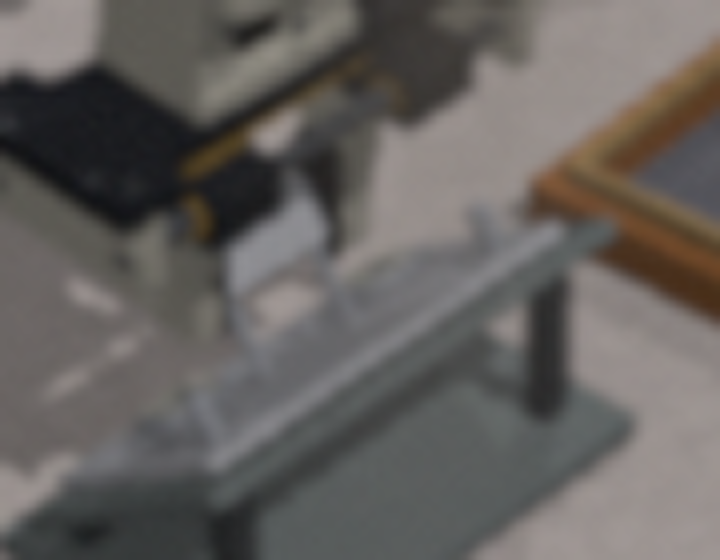

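View pics/side13.png

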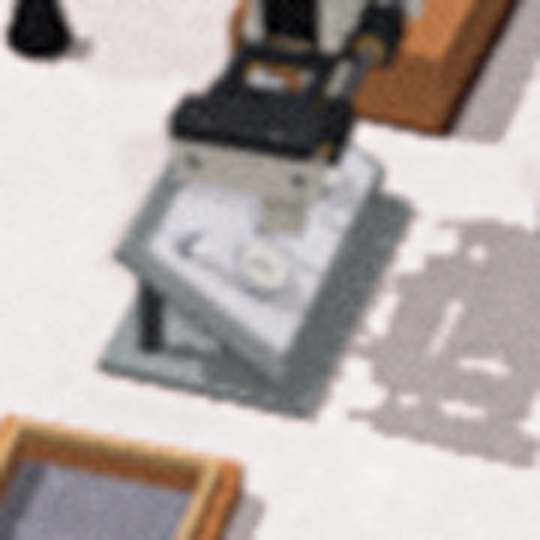

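Both views show the plate flat against the face with both pegs through. I'll open the gripper and then rise.

```bash
python3 -m handwheel '[[[0,0,0,0],[0,0,0,0],[0,0,0,0],[0,0,0,0]]]' 80;  python3 st.py|head -1; python3 -m handwheel '[[[0,0,0.1,0],[0,0,0.4,0],[0,0,0.8,0],[0,0,0.8,0],[0,0,0.8,0],[0,0,0.4,0],[0,0,0,0],[0,0,0,0]]]' 87;  python3 st.py|head -1; python3 - <<'E'
from plant import vision
import cv2
im=vision.capture("scene");cv2.imwrite("pics/scene14.png",cv2.resize(im[215:285,280:370],None,fx=8,fy=8,interpolation=cv2.INTER_CUBIC))
im=vision.capture("side");cv2.imwrite("pics/side14.png",cv2.resize(im[210:300,280:370],None,fx=6,fy=6,interpolation=cv2.INTER_CUBIC))
E
```

```text
time_s: 21.05
tcp_pos: [0.502, 0.0031, 0.0765]
eef_rot: [91.1, 87.5, -175.7]
contact_force: [-0.8, -0.2, 0.2]
gripper_width: 0.076
t21.05 tcp [0.502  0.0031 0.0765] grasp [0.5028 0.0031 0.0953] toolx [-0.043 -0.003 -0.999] jawyaw 93.22 w 0.0760 F [-0.8 -0.2  0.2] M [-0.02 -0.14  0.01]
time_s: 21.85
tcp_pos: [0.5007, 0.0026, 0.2154]
eef_rot: [91.4, 87.5, -175.4]
contact_force: [0.3, -0.1, -0.5]
gripper_width: 0.087
t21.85 tcp [0.5007 0.0026 0.2154] grasp [0.5016 0.0026 0.2341] toolx [-0.043 -0.003 -0.999] jawyaw 93.21 w 0.0870 F [ 0.3 -0.1 -0.5] M [-0.02 -0.14  0.  ]
```

View pics/scene14.png

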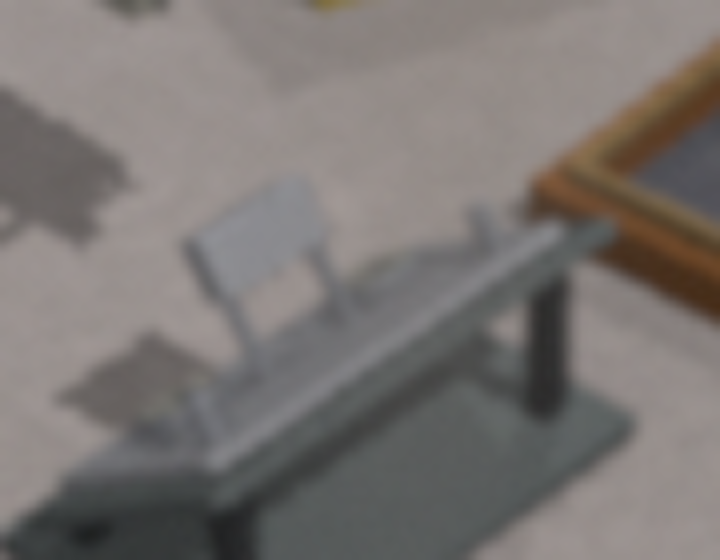

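View pics/side14.png

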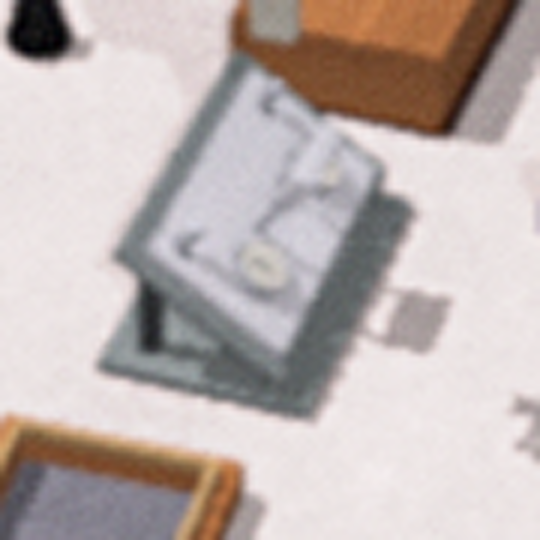

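The carrier hangs flat on both pegs (crop (203,415) and (485,222)). Back to the lid.

```bash
python3 -m handwheel '[[[0.2,-0.5,0,0],[0.3,-0.9,0,0],[0.3,-0.9,0.1,0],[0.3,-0.9,0.1,0],[0.2,-0.9,0.1,0],[0.1,-0.9,0,0],[0,-0.8,0,0],[0,-0.4,0,0]]]'; python3 -m handwheel '[[[0.1,-0.2,0,0],[0,0,0,0],[0,0,0,0]]]'; python3 st.py; python3 - <<'E'
from plant import vision
import cv2
cv2.imwrite("pics/wrist15.png",vision.capture("wrist"))
E
```

```text
time_s: 22.75
tcp_pos: [0.554, -0.2526, 0.2162]
eef_rot: [89.7, 86.5, -176.7]
contact_force: [0.5, 0.4, -0.3]
gripper_width: 0.0869
time_s: 23.05
tcp_pos: [0.5571, -0.2615, 0.2131]
eef_rot: [88.5, 86.2, -178.1]
contact_force: [0.3, 0.7, 0.2]
gripper_width: 0.087
t23.05 tcp [ 0.5571 -0.2615  0.2131] grasp [ 0.5583 -0.2615  0.2319] toolx [-0.066 -0.002 -0.998] jawyaw 93.38 w 0.0870 F [0.3 0.7 0.2] M [ 0.   -0.22  0.03]
j [ -6.6  17.6  -5.8   0.6 -70.4 -80.2]
```

View pics/wrist15.png

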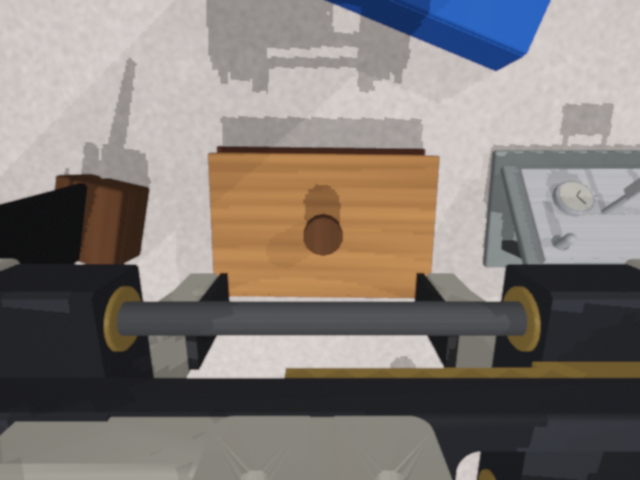

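Wrist view: lid on the pad with corners at (208,153), (440,156), (432,298), (215,294) and knob at (323,234). The hung carrier is visible at right.

```bash
python3 - <<'E'
from h import *
from plant import vision
c=vision.get_calibration("wrist")
a,b,h=.065,.1,.058
q,r=fit([(c,[[-a,-b,h],[-a,b,h],[0,0,.096]],[(208,153),(440,156),(323,234)])],[.55,-.26,.05])
print(q,np.degrees(q[2]),r.round(1).tolist(), ray(c,(323,235),.096))
A=vision.get_calibration("scene")
E
```

```text
[ 0.55538568 -0.26015977  0.04707088] 2.696962997464094 [[-1.5, -0.6], [0.9, -0.4], [0.1, 3.4]] [ 0.55348779 -0.26038434  0.096     ]
```

```bash
python3 -m handwheel '[[[0,0,-0.5,0],[-0.1,0,-0.7,0],[0,0,-0.7,0],[0,0,-0.6,0],[0,0,-0.3,0],[0,0,-0.1,0],[0,0,0,0],[0,0,0,0]]]'; python3 st.py
```

```text
time_s: 23.9
tcp_pos: [0.5566, -0.2538, 0.0987]
eef_rot: [90.3, 86.7, -175.7]
contact_force: [-0.8, 0.3, -0.7]
gripper_width: 0.0872
t23.90 tcp [ 0.5566 -0.2538  0.0987] grasp [ 0.5577 -0.2537  0.1175] toolx [-0.057 -0.004 -0.998] jawyaw 94.01 w 0.0872 F [-0.8  0.3 -0.7] M [-0.04 -0.25 -0.03]
j [ -5.9  22.5 -14.7   0.7 -56.  -80.5]
```

```bash
python3 -m handwheel '[[[-0.06,-0.15,-0.2,-0.15],[-0.02,0,-0.25,0],[0,0,-0.2,0],[0,0,0,0],[0,0,0,0]]]'; python3 st.py
```

```text
time_s: 24.4
tcp_pos: [0.5543, -0.2609, 0.0729]
eef_rot: [91.4, 86.9, -175.4]
contact_force: [0.6, -0.6, -0.3]
gripper_width: 0.0873
t24.40 tcp [ 0.5543 -0.2609  0.0729] grasp [ 0.5553 -0.2608  0.0917] toolx [-0.053 -0.004 -0.999] jawyaw 93.17 w 0.0873 F [ 0.6 -0.6 -0.3] M [-0.01 -0.24 -0.  ]
j [ -6.6  24.  -16.2   0.7 -52.7 -80.7]
```

```bash
python3 -m handwheel '[[[0,0,-0.1,0],[0,0,0,0]]]';python3 st.py|head -1; python3 -m handwheel '[[[0,0,0,0],[0,0,0,0],[0,0,0,0],[0,0,0,0],[0,0,0,0],[0,0,0,0],[0,0,0,0],[0,0,0,0]]]' 20 30; python3 -m handwheel '[[[0,0,0,0],[0,0,0,0]]]'; python3 st.py
```

```text
time_s: 24.6
tcp_pos: [0.5544, -0.261, 0.0687]
eef_rot: [91.4, 86.9, -175.4]
contact_force: [-0.3, -0.1, -0.3]
gripper_width: 0.0868
t24.60 tcp [ 0.5544 -0.261   0.0687] grasp [ 0.5554 -0.2609  0.0875] toolx [-0.053 -0.004 -0.999] jawyaw 93.16 w 0.0868 F [-0.3 -0.1 -0.3] M [-0.05 -0.22 -0.02]
time_s: 25.4
tcp_pos: [0.555, -0.2609, 0.0694]
eef_rot: [91.9, 87.0, -174.9]
contact_force: [-0.5, 1.0, 0.4]
gripper_width: 0.0314
time_s: 25.6
tcp_pos: [0.555, -0.2609, 0.0694]
eef_rot: [91.8, 87.0, -175.0]
contact_force: [0.6, 0.7, -1.2]
gripper_width: 0.0313
t25.60 tcp [ 0.555  -0.2609  0.0694] grasp [ 0.5559 -0.2608  0.0882] toolx [-0.052 -0.005 -0.999] jawyaw 93.18 w 0.0313 F [ 0.6  0.7 -1.2] M [ 0.03 -0.24  0.03]
j [ -6.6  24.3 -16.4   0.8 -52.2 -80.7]
```

```bash
python3 -m handwheel '[[[0,0,0.1,0],[0,0,0.3,0],[0,0,0.6,0],[0,0,0.8,0],[0,0,0.8,0],[0,0,0.8,0],[0,0,0.7,0],[0,0,0.3,0]]]'; python3 -m handwheel '[[[0,0,0.1,0],[0,0,0,0]]]'; python3 st.py; python3 - <<'E'
from plant import vision
import cv2
im=vision.capture("scene");cv2.imwrite("pics/scene16.png",im)
E
```

```text
time_s: 26.4
tcp_pos: [0.5491, -0.2594, 0.2513]
eef_rot: [87.9, 86.5, -179.0]
contact_force: [0.4, -0.7, -3.6]
gripper_width: 0.0313
time_s: 26.6
tcp_pos: [0.5493, -0.2592, 0.2568]
eef_rot: [87.7, 86.6, -179.2]
contact_force: [-0.5, 0.6, -4.8]
gripper_width: 0.0314
t26.60 tcp [ 0.5493 -0.2592  0.2568] grasp [ 0.5504 -0.2592  0.2756] toolx [-0.059 -0.001 -0.998] jawyaw 93.07 w 0.0314 F [-0.5  0.6 -4.8] M [ 0.05 -0.3  -0.03]
j [ -6.6  15.2  -3.3   0.5 -74.9 -80.5]
```

View pics/scene16.png

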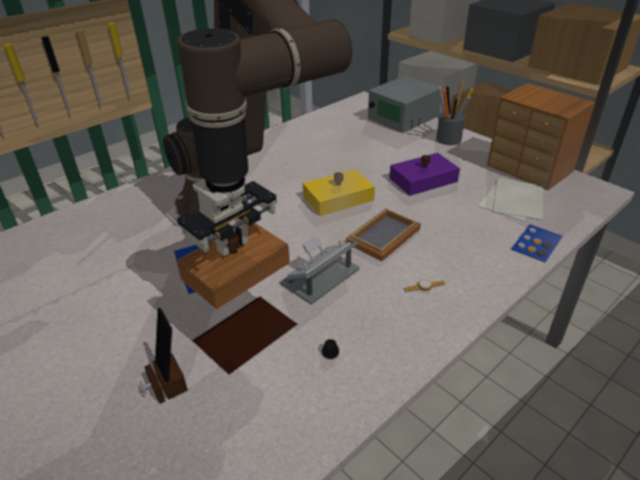

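The lid is held level at (235,265), well above stand height. I'll carry it to the case.

```bash
python3 -m handwheel '[[[0,0.4,0,0],[0,0.8,0,0.2],[0,0.9,0,0.2],[-0.1,0.9,0,0.2],[-0.1,0.9,0,0.2],[-0.1,0.9,0,0],[-0.1,0.9,0,0],[-0.1,0.9,0,0]]]'; python3 -m handwheel '[[[0,0.9,0,0],[0,0.9,0,0],[0,0.9,0,0],[0,0.9,0,0],[0,0.8,0,0],[0,0.5,0,0],[0,0,0,0],[0,0,0,0]]]'; python3 st.py
```

```text
time_s: 27.45
tcp_pos: [0.5206, 0.0141, 0.2418]
eef_rot: [86.6, 85.3, -176.6]
contact_force: [1.2, -0.1, -2.6]
gripper_width: 0.0312
time_s: 28.25
tcp_pos: [0.5101, 0.2245, 0.2296]
eef_rot: [90.7, 84.2, -172.1]
contact_force: [-0.4, -0.5, -4.2]
gripper_width: 0.0312
t28.25 tcp [0.5101 0.2245 0.2296] grasp [0.512  0.2248 0.2483] toolx [-0.1   -0.014 -0.995] jawyaw 97.16 w 0.0312 F [-0.4 -0.5 -4.2] M [ 0.02 -0.52 -0.03]
j [  41.6   12.9   -8.4   -3.3  -73.5 -123.3]
```

```bash
python3 -m handwheel '[[[0.3,0.5,0,0],[0.1,0.4,0,0],[0,0.1,0,0],[0,0,0,0]]]'; python3 st.py; python3 - <<'E'
from plant import vision
import cv2
im=vision.capture("side");cv2.imwrite("pics/side17.png",cv2.resize(im[190:350,210:370],None,fx=3.7,fy=3.7,interpolation=cv2.INTER_CUBIC))
im=vision.capture("scene");cv2.imwrite("pics/scene17.png",cv2.resize(im[130:270,310:470],None,fx=4.2,fy=4.2,interpolation=cv2.INTER_CUBIC))
E
```

```text
time_s: 28.65
tcp_pos: [0.5245, 0.2637, 0.2269]
eef_rot: [92.2, 83.9, -170.7]
contact_force: [-1.0, -0.4, -4.2]
gripper_width: 0.0311
t28.65 tcp [0.5245 0.2637 0.2269] grasp [0.5264 0.264  0.2456] toolx [-0.105 -0.017 -0.994] jawyaw 97.05 w 0.0311 F [-1.  -0.4 -4.2] M [ 0.02 -0.52 -0.01]
j [  43.4   16.    -4.6   -3.5  -74.4 -125.3]
```

View pics/side17.png

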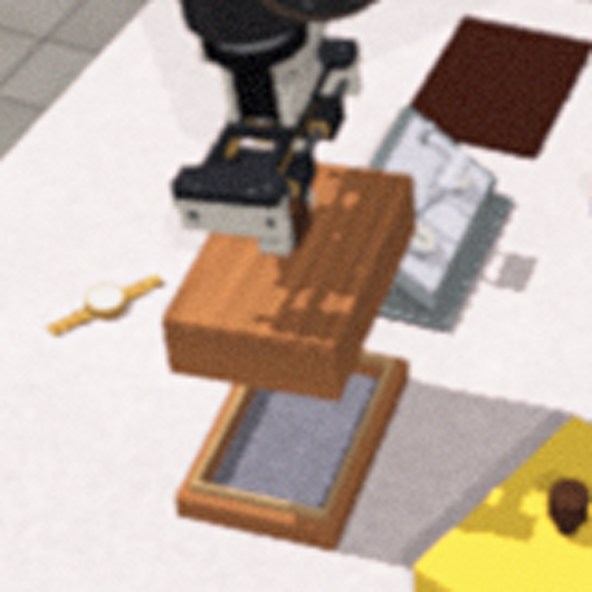

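View pics/scene17.png

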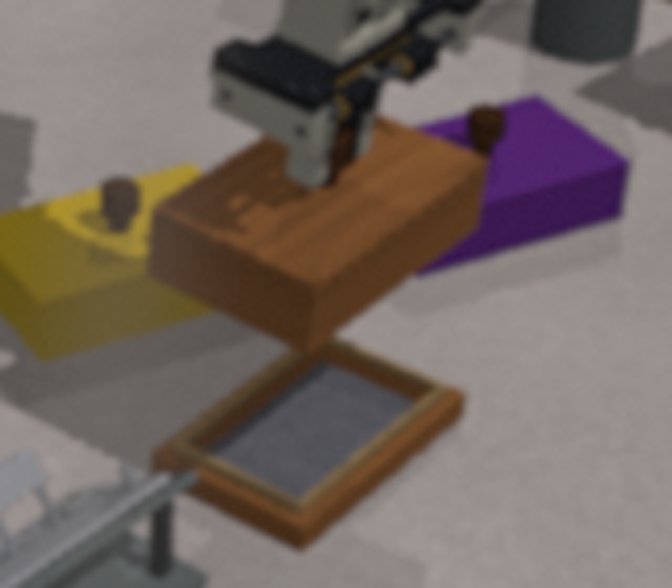

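```bash
cat > lidfit.py <<'E'
from h import *
from plant import vision
A=vision.get_calibration("scene");B=vision.get_calibration("side")
def lidfit(obs,x0=(.525,.263,.16,.12,0,0)):
    def f(q):
        R=Ro.from_euler('ZYX',q[3:]).as_matrix()
        return np.concatenate([(proj(c,np.array(L,float)@R.T+q[:3])-px).ravel() for c,L,px in obs])
    s=least_squares(f,x0,loss='soft_l1',x_scale=[.01]*3+[.05]*3);q=s.x
    R=Ro.from_euler('ZYX',q[3:]).as_matrix()
    print("rim",q[:3].round(4),"yaw %.2f tilt_y %.2f tilt_x %.2f deg"%tuple(np.degrees(q[3:])),"knob",(q[:3]+R[:,2]*.081).round(4));print(f(q).reshape(-1,2).round(1).tolist())
a,b,h=.065,.1,.055
if __name__=="__main__":
    lidfit([(B,[[a,b,h],[-a,b,h],[-a,-b,h],[a,b,0],[-a,b,0]],unc([(165,322),(347,350),(413,178),(172,373),(340,398)],(210,190),3.7)),
     (A,[[-a,-b,h],[a,-b,h],[a,b,h],[-a,-b,0],[a,-b,0],[a,b,0]],unc([(155,205),(316,283),(488,165),(148,272),(316,350),(475,225)],(310,130),4.2))])
E
python3 lidfit.py
```

```text
rim [0.5192 0.2627 0.1593] yaw 7.65 tilt_y 2.33 tilt_x -0.68 deg knob [0.5223 0.264  0.2403]
[[-0.8, -0.2], [-2.6, -0.3], [-0.3, -1.1], [-0.3, 1.2], [0.6, 1.9], [-1.1, -0.0], [0.6, -0.7], [-0.4, -2.4], [-0.4, 1.0], [-1.4, 0.7], [-0.0, -0.0]]
```

The lid hangs about 2.3° nose-down in x. I'll descend to just above the lip and check alignment there.

```bash
python3 -m handwheel '[[[0,0,-0.3,0],[0,0,-0.5,0],[0,0,-0.6,0],[0,0,-0.6,0],[0,0,-0.4,0],[0,0,-0.2,0],[0,0,0,0],[0,0,0,0]]]'; python3 st.py
```

```text
time_s: 29.55
tcp_pos: [0.5227, 0.2583, 0.1178]
eef_rot: [91.7, 84.0, -171.5]
contact_force: [0.2, 0.3, -3.5]
gripper_width: 0.0314
t29.55 tcp [0.5227 0.2583 0.1178] grasp [0.5247 0.2586 0.1365] toolx [-0.103 -0.016 -0.995] jawyaw 96.82 w 0.0314 F [ 0.2  0.3 -3.5] M [ 0.07 -0.52  0.04]
j [  43.1   20.6  -13.    -3.9  -61.3 -124.3]
```

```bash
python3 -m handwheel '[[[0.1,0.15,-0.1,0],[0,0,-0.15,0],[0,0,0,0],[0,0,0,0]]]'; python3 st.py; python3 - <<'E'
from plant import vision
import cv2
im=vision.capture("side");cv2.imwrite("pics/side18.png",cv2.resize(im[230:350,230:350],None,fx=5,fy=5,interpolation=cv2.INTER_CUBIC))
im=vision.capture("scene");cv2.imwrite("pics/scene18.png",cv2.resize(im[160:270,330:450],None,fx=5.5,fy=5.5,interpolation=cv2.INTER_CUBIC))
cv2.imwrite("pics/wrist18.png",vision.capture("wrist"))
E
```

```text
time_s: 29.95
tcp_pos: [0.5285, 0.2659, 0.1095]
eef_rot: [90.4, 84.2, -172.8]
contact_force: [0.3, 0.1, -3.4]
gripper_width: 0.0313
t29.95 tcp [0.5285 0.2659 0.1095] grasp [0.5304 0.2661 0.1282] toolx [-0.1   -0.013 -0.995] jawyaw 96.84 w 0.0313 F [ 0.3  0.1 -3.4] M [ 0.02 -0.51 -0.03]
j [  43.3   21.7  -12.6   -3.9  -60.4 -124.4]
```

View pics/side18.png

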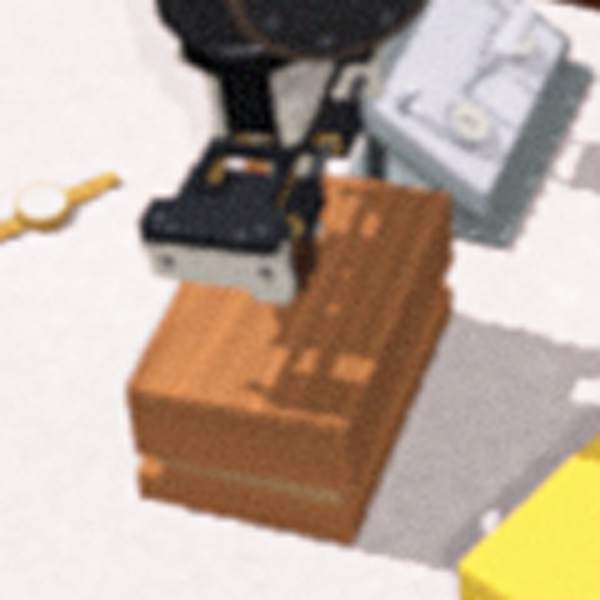

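View pics/scene18.png

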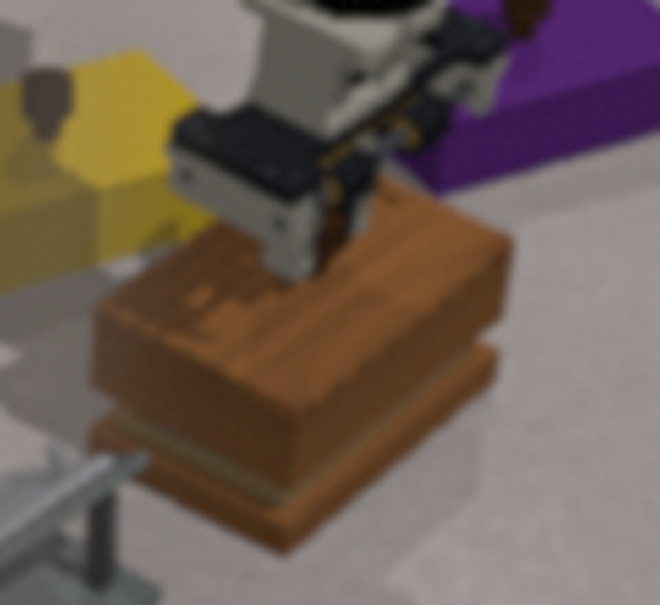

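View pics/wrist18.png

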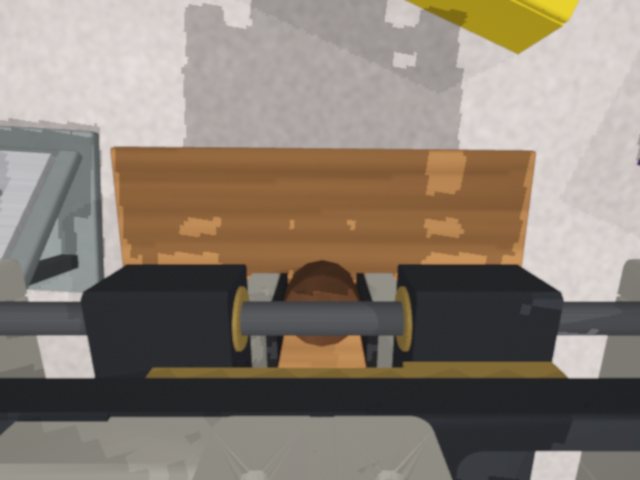

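```bash
python3 - <<'E'
from lidfit import *
s=lambda p:unc(p,(330,160),5.5); d=lambda p:unc(p,(230,230),5)
lidfit([(B,[[a,b,h],[-a,b,h],[-a,-b,h],[a,b,0],[-a,b,0]],d([(128,385),(352,425),(453,195),(135,453),(345,492)])),
 (A,[[-a,-b,h],[a,-b,h],[a,b,h],[-a,-b,0],[a,-b,0],[a,b,0]],s([(95,308),(297,408),(513,240),(92,385),(294,490),(499,328)]))],(.525,.263,.04,.12,0,0))
o=[(B,[[a,b,0],[-a,b,0],[a,b,.022],[-a,-b,.022]],d([(140,495),(352,543),(140,465),(453,290)])),(A,[[a,-b,0],[a,-b,.022],[a,b,.022],[a,b,0],[-a,-b,.022]],s([(285,553),(285,510),(497,350),(497,383),(95,430)]))]
q,r=fit(o,[.525,.262,.12]);print("box",q.round(4),np.degrees(q[2]),r.round(1).tolist())
E
```

```text
rim [0.5264 0.261  0.0417] yaw 6.80 tilt_y 1.52 tilt_x -1.00 deg knob [0.5284 0.2627 0.1227]
[[-0.8, 0.0], [-0.8, 0.6], [-0.7, -1.3], [-0.2, 0.0], [1.7, 0.8], [-0.8, -0.4], [0.2, -0.1], [0.2, -0.4], [-1.0, 1.2], [-0.9, 0.8], [0.4, -1.1]]
box [0.5269 0.2603 0.1105] 6.3331181184125125 [[-0.5, 0.4], [0.2, 0.5], [-1.0, 1.1], [-0.1, -1.3], [-0.4, 1.1], [-0.0, 2.9], [0.3, -0.4], [-0.3, -0.5], [-1.8, -0.6]]
```

Same-camera fits put the lid rim at (0.5264, 0.2610) and the case at (0.5269, 0.2603), so they align within 1 mm. I'll lower slowly.

```bash
python3 -m handwheel '[[[0,-0.02,-0.1,0],[0,0,-0.1,0],[0,0,-0.05,0],[0,0,0,0]]]'; python3 st.py|head -1;python3 -m handwheel '[[[0,0,-0.1,0],[0,0,0,0]]]'; python3 st.py|head -1
```

```text
time_s: 30.5
tcp_pos: [0.5282, 0.2647, 0.0988]
eef_rot: [90.3, 84.2, -172.8]
contact_force: [0.0, -0.4, -2.9]
gripper_width: 0.0316
t30.50 tcp [0.5282 0.2647 0.0988] grasp [0.5301 0.265  0.1175] toolx [-0.1   -0.013 -0.995] jawyaw 96.83 w 0.0316 F [ 0.  -0.4 -2.9] M [ 0.05 -0.45  0.03]
time_s: 30.7
tcp_pos: [0.5281, 0.2646, 0.0943]
eef_rot: [90.4, 84.2, -172.8]
contact_force: [0.4, 0.1, -3.4]
gripper_width: 0.0312
t30.70 tcp [0.5281 0.2646 0.0943] grasp [0.53   0.2649 0.113 ] toolx [-0.1   -0.013 -0.995] jawyaw 96.82 w 0.0312 F [ 0.4  0.1 -3.4] M [-0.06 -0.5  -0.01]
```

```bash
python3 -m handwheel '[[[0,0,-0.06,0],[0,0,0,0]]]'; python3 st.py|head -1;python3 -m handwheel '[[[0,0,-0.06,0],[0,0,0,0]]]'; python3 st.py|head -1;python3 -m handwheel '[[[0,0,-0.06,0],[0,0,0,0]]]'; python3 st.py|head -1
```

```text
time_s: 30.9
tcp_pos: [0.5282, 0.2647, 0.0917]
eef_rot: [90.4, 84.2, -172.7]
contact_force: [-0.6, -0.5, -4.6]
gripper_width: 0.0311
t30.90 tcp [0.5282 0.2647 0.0917] grasp [0.5301 0.2649 0.1104] toolx [-0.1   -0.013 -0.995] jawyaw 96.83 w 0.0311 F [-0.6 -0.5 -4.6] M [ 0.04 -0.51  0.02]
time_s: 31.1
tcp_pos: [0.5285, 0.2649, 0.0901]
eef_rot: [90.3, 84.3, -172.9]
contact_force: [1.2, -1.2, -3.0]
gripper_width: 0.031
t31.10 tcp [0.5285 0.2649 0.0901] grasp [0.5304 0.2651 0.1088] toolx [-0.099 -0.012 -0.995] jawyaw 96.85 w 0.0310 F [ 1.2 -1.2 -3. ] M [-0.04 -0.84  0.01]
time_s: 31.3
tcp_pos: [0.5289, 0.2651, 0.0888]
eef_rot: [90.0, 84.3, -173.1]
contact_force: [1.0, 0.1, -1.6]
gripper_width: 0.0314
t31.30 tcp [0.5289 0.2651 0.0888] grasp [0.5307 0.2653 0.1075] toolx [-0.098 -0.012 -0.995] jawyaw 96.88 w 0.0314 F [ 1.   0.1 -1.6] M [-0.   -0.85 -0.01]
```

```bash
python3 -m handwheel '[[[-0.04,0,-0.06,0],[0,0,0,0]]]'; python3 st.py|head -1;python3 -m handwheel '[[[-0.04,0,-0.06,0],[0,0,0,0]]]'; python3 st.py|head -1; python3 - <<'E'
from plant import vision
import cv2
im=vision.capture("side");cv2.imwrite("pics/side19.png",cv2.resize(im[230:350,230:350],None,fx=5,fy=5,interpolation=cv2.INTER_CUBIC))
im=vision.capture("scene");cv2.imwrite("pics/scene19.png",cv2.resize(im[160:270,330:450],None,fx=5.5,fy=5.5,interpolation=cv2.INTER_CUBIC))
E
```

```text
time_s: 31.5
tcp_pos: [0.5289, 0.2653, 0.0886]
eef_rot: [89.8, 84.6, -173.2]
contact_force: [0.6, 0.3, -3.1]
gripper_width: 0.0312
t31.50 tcp [0.5289 0.2653 0.0886] grasp [0.5307 0.2655 0.1073] toolx [-0.094 -0.011 -0.995] jawyaw 96.94 w 0.0312 F [ 0.6  0.3 -3.1] M [-0.05 -0.68 -0.05]
time_s: 31.7
tcp_pos: [0.529, 0.2655, 0.0885]
eef_rot: [89.6, 84.8, -173.4]
contact_force: [0.2, -1.2, -3.5]
gripper_width: 0.0316
t31.70 tcp [0.529  0.2655 0.0885] grasp [0.5307 0.2657 0.1072] toolx [-0.09  -0.01  -0.996] jawyaw 97.00 w 0.0316 F [ 0.2 -1.2 -3.5] M [-0.12 -0.55 -0.01]
```

View pics/side19.png

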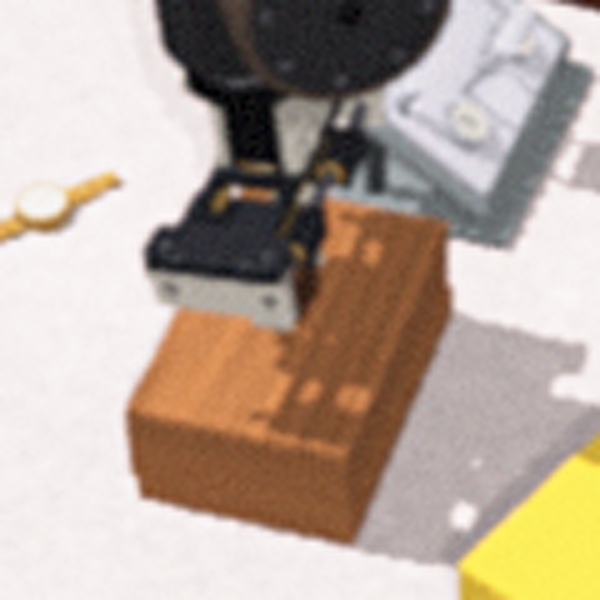

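View pics/scene19.png

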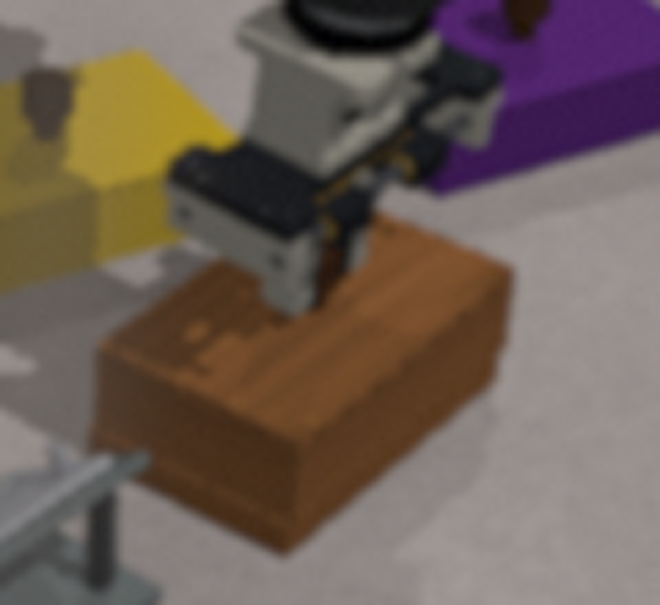

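The lid is down over the lip with no pale gap showing. It sits perhaps 2–3 mm towards +x, which is within the play. I'll nudge it down and towards -x, then release.

```bash
python3 -m handwheel '[[[-0.08,-0.02,-0.06,0],[-0.06,0,-0.05,0]]]'; python3 st.py|head -1; python3 -m handwheel '[[[-0.03,0,-0.03,0],[0,0,0,0]]]'; python3 st.py|head -1; python3 -m handwheel '[[[0,0,0,0],[0,0,0,0],[0,0,0,0],[0,0,0,0],[0,0,0,0]]]' 87; python3 st.py|head -1
```

```text
time_s: 32.0
tcp_pos: [0.5288, 0.2656, 0.0881]
eef_rot: [89.1, 85.4, -173.8]
contact_force: [3.4, -5.8, 12.0]
gripper_width: 0.0312
t32.00 tcp [0.5288 0.2656 0.0881] grasp [0.5303 0.2658 0.1069] toolx [-0.08  -0.009 -0.997] jawyaw 97.14 w 0.0312 F [ 3.4 -5.8 12. ] M [-2.28 -1.07  0.09]
time_s: 32.2
tcp_pos: [0.529, 0.2656, 0.0883]
eef_rot: [88.8, 85.5, -174.0]
contact_force: [-0.4, -0.5, -3.3]
gripper_width: 0.0315
t32.20 tcp [0.529  0.2656 0.0883] grasp [0.5304 0.2657 0.107 ] toolx [-0.078 -0.008 -0.997] jawyaw 97.15 w 0.0315 F [-0.4 -0.5 -3.3] M [ 0.   -0.05 -0.  ]
time_s: 32.7
tcp_pos: [0.5286, 0.2659, 0.0869]
eef_rot: [88.9, 85.4, -173.9]
contact_force: [0.1, -0.8, 0.4]
gripper_width: 0.066
t32.70 tcp [0.5286 0.2659 0.0869] grasp [0.53   0.2661 0.1056] toolx [-0.079 -0.008 -0.997] jawyaw 97.15 w 0.0660 F [ 0.1 -0.8  0.4] M [ 0.09 -0.29  0.06]
```

```bash
python3 -m handwheel '[[[0,0,0.1,0],[0,0,0.3,0],[0,0,0.7,0],[0,0,0.8,0],[0,0,0.8,0],[0,0,0.6,0],[0,0,0,0],[0,0,0,0]]]'; python3 st.py|head -1; python3 - <<'E'
from plant import vision
import cv2
cv2.imwrite("pics/wrist20.png",vision.capture("wrist"))
im=vision.capture("side");cv2.imwrite("pics/side20.png",cv2.resize(im[200:350,230:370],None,fx=4,fy=4,interpolation=cv2.INTER_CUBIC))
im=vision.capture("scene");cv2.imwrite("pics/scene20.png",cv2.resize(im[180:300,270:430],None,fx=5,fy=5,interpolation=cv2.INTER_CUBIC))
E
```

```text
time_s: 33.5
tcp_pos: [0.5281, 0.265, 0.2299]
eef_rot: [88.5, 85.6, -174.3]
contact_force: [-0.8, -0.5, -1.3]
gripper_width: 0.0869
t33.50 tcp [0.5281 0.265  0.2299] grasp [0.5295 0.2652 0.2487] toolx [-0.076 -0.008 -0.997] jawyaw 97.17 w 0.0869 F [-0.8 -0.5 -1.3] M [-0.01 -0.2   0.02]
```

View pics/scene20.png

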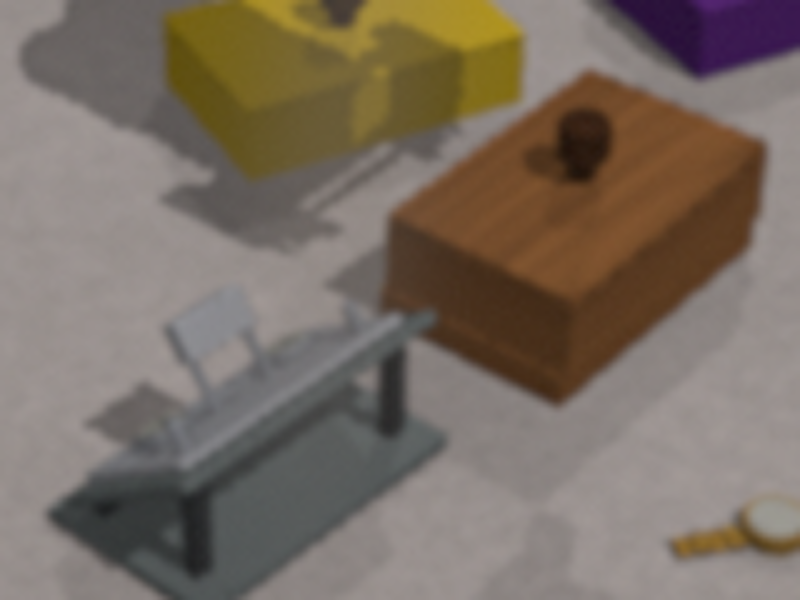

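View pics/side20.png

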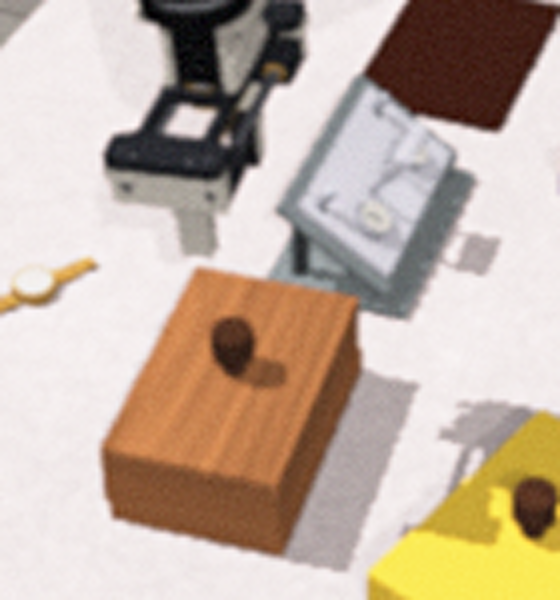

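View pics/wrist20.png

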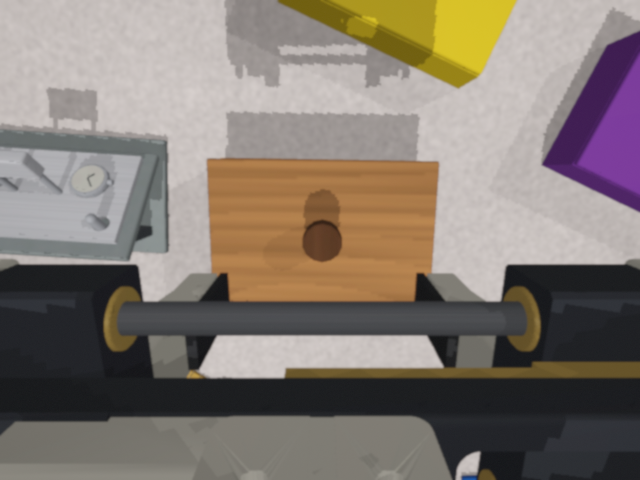

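```bash
python3 - <<'E'
from lidfit import *
s=lambda p:unc(p,(270,180),5); d=lambda p:unc(p,(230,200),4)
lidfit([(B,[[a,-b,h],[-a,-b,h],[-a,b,h],[a,b,h],[a,b,0]],d([(197,268),(358,298),(280,487),(104,452),(109,510)])),
 (A,[[-a,-b,h],[a,-b,h],[a,b,h],[-a,b,h]],s([(392,213),(573,300),(766,147),(592,70)]))],(.525,.263,.02,.12,0,0))
o=[(B,[[a,b,0],[-a,b,0]],d([(115,520),(285,555)])),(A,[[a,-b,0],[a,b,0],[-a,-b,.022]],s([(560,405),(750,245),(383,300)]))]
q,r=fit(o,[.525,.262,.12]);print("box",q.round(4),np.degrees(q[2]),r.round(1).tolist())
E
```

```text
rim [0.5264 0.2639 0.0179] yaw 7.01 tilt_y 1.03 tilt_x -0.82 deg knob [0.5277 0.2653 0.0989]
[[-0.7, 0.1], [0.0, -0.2], [-0.3, 0.6], [-0.9, 0.6], [-0.3, -0.6], [-1.4, -0.3], [-0.1, 0.5], [-0.1, -0.2], [-1.4, -0.3]]
box [0.5276 0.26   0.1377] 7.889927633219467 [[-0.8, -0.2], [0.2, -0.1], [0.6, 0.9], [-0.3, -0.4], [-0.7, -1.7]]
```

The lid is seated, offset about 3–4 mm (within the lip play), and the same-crop pixel rows match the original closed lid. The carrier hangs flat and the watch has not moved. Handing in.

```bash
python3 - <<'E'
from plant import close_job
print(close_job())
E
```

```text
the job is handed in; nothing more can be done
None
```

The job is handed in at about 34 s of the 72 s allowed. I moved the lid to the middle of the leather pad and hung the carrier on the stand. Then I put the lid back on the case.

- **Carrier:** I gripped it by the ends of its handle so it could pivot in the fingers as I lowered it. The last pictures show both pegs through both holes and the plate flat against the face. I judged this by eye and did not measure the hole-to-peg distances.
- **Lid:** It is down over the lip with no pale gap, and its height in the picture matches the original closed position. The final fit puts it about 4 mm to the +y side of the case centre, at the limit of the lip's play but inside the 9 mm limit.
- **Lid tilt and height:** That fit also showed about 1° of tilt, against a limit of about 2.9°, and a rim height of 18 mm where closed is 22 mm. That height puts the knob right at the bottom edge of the judged range. I put both down to measurement noise, because the picture rows did not change.
- **Tool tilt:** The tool's lean built up from under 1° to about 6° during the moves. The lid therefore landed slightly tilted on its +x edge, then settled when I let go.
- **Bystanders:** The watch looks unmoved in the final pictures. The phone block and loupe were last seen in earlier pictures, in their starting places. The gripper was open and clear above the lid when I handed in.

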